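Close the test cell cover with four lever nuts in crossing order

TASK

Close the test cell by tightening its four lever nuts clockwise in two rounds, each time going to the opposite nut before its neighbours: first take every lever about half way, then each one on until it turns firm and is snug, so that the cover goes down without tipping and ends flush on its seat. Feel when a lever goes firm and do not force it further; leave the other things on the worktop alone.

Things in the scene. Friction and masses are not known exactly. Their poses are not given: they have to be found in the camera images.
- test_cell: round steel test cell on a 190 mm square base plate fixed to the worktop, its aluminium cover held by four lever nuts with red posts. Origin on the worktop under the centre, z up. Nuts 1, 2, 3, 4 follow one another clockwise seen from above on a circle of 60 mm radius, nut 1 at (+42, +42) mm in this frame; 1 is across from 3, 2 across from 4.
- cover: round cover, 160 mm across, 12 mm thick; origin in the centre of its underside, z its upward normal. As found it floats on a springy seal, level within 0.01 rad, underside 55 to 56 mm above the worktop. It tips towards the nut that is further down. It meets a hidden metal seat after 4.4 to 7.2 mm (differs each time).
- nut_1: washer of lever nut 1, on the stud's axis; origin at its underside, which bears on the cover (67 to 68 mm above the worktop as found, 3.5 mm lower per radian of its lever). Stud and hub stay below 100 mm above the worktop.
- lever_1 (a joint): lever, growing clockwise from above (tightening); found at 0 to 0.2, stop 2.4; at 0.96 it points straight away from the cell's centre. Stays where left. Turned slowly, its post takes 2 to 6 N until the cover is home (1.25 to 2.1, varies), then 2 to 3 N more per 0.05 rad. 11 N is snug (some 50 N on the cover), under 7 N slack, over 15 N too much. Held still, dry friction hides part of it.
- post_1 (a point): centre of the top face of the upright red post, 14 mm thick and 36 mm tall, at the end of that lever, 50 mm from the nut's axis, 125 to 126 mm above the worktop as found (sinks with the nut). The lever arm's top is 36 mm below this point. Push or pinch the post to turn the lever.
- nut_2: washer of lever nut 2, on the stud's axis; origin at its underside, which bears on the cover (67 to 68 mm above the worktop as found, 3.5 mm lower per radian of its lever). Stud and hub stay below 100 mm above the worktop.
- lever_2 (a joint): lever, growing clockwise from above (tightening); found at 0 to 0.2, stop 2.4; at 0.96 it points straight away from the cell's centre. Stays where left. Turned slowly, its post takes 2 to 6 N until the cover is home (1.25 to 2.1, varies), then 2 to 3 N more per 0.05 rad. 11 N is snug (some 50 N on the cover), under 7 N slack, over 15 N too much. Held still, dry friction hides part of it.
- post_2 (a point): centre of the top face of the upright red post, 14 mm thick and 36 mm tall, at the end of that lever, 50 mm from the nut's axis, 125 to 126 mm above the worktop as found (sinks with the nut). The lever arm's top is 36 mm below this point. Push or pinch the post to turn the lever.
- nut_3: washer of lever nut 3, on the stud's axis; origin at its underside, which bears on the cover (67 to 68 mm above the worktop as found, 3.5 mm lower per radian of its lever). Stud and hub stay below 100 mm above the worktop.
- lever_3 (a joint): lever, growing clockwise from above (tightening); found at 0 to 0.2, stop 2.4; at 0.96 it points straight away from the cell's centre. Stays where left. Turned slowly, its post takes 2 to 6 N until the cover is home (1.25 to 2.1, varies), then 2 to 3 N more per 0.05 rad. 11 N is snug (some 50 N on the cover), under 7 N slack, over 15 N too much. Held still, dry friction hides part of it.
- post_3 (a point): centre of the top face of the upright red post, 14 mm thick and 36 mm tall, at the end of that lever, 50 mm from the nut's axis, 125 to 126 mm above the worktop as found (sinks with the nut). The lever arm's top is 36 mm below this point. Push or pinch the post to turn the lever.
- nut_4: washer of lever nut 4, on the stud's axis; origin at its underside, which bears on the cover (67 to 68 mm above the worktop as found, 3.5 mm lower per radian of its lever). Stud and hub stay below 100 mm above the worktop.
- lever_4 (a joint): lever, growing clockwise from above (tightening); found at 0 to 0.2, stop 2.4; at 0.96 it points straight away from the cell's centre. Stays where left. Turned slowly, its post takes 2 to 6 N until the cover is home (1.25 to 2.1, varies), then 2 to 3 N more per 0.05 rad. 11 N is snug (some 50 N on the cover), under 7 N slack, over 15 N too much. Held still, dry friction hides part of it.
- post_4 (a point): centre of the top face of the upright red post, 14 mm thick and 36 mm tall, at the end of that lever, 50 mm from the nut's axis, 125 to 126 mm above the worktop as found (sinks with the nut). The lever arm's top is 36 mm below this point. Push or pinch the post to turn the lever.
- multimeter: bystander: yellow multimeter, not to be disturbed.
- small_cell: bystander: small closed round stainless test cell, not to be disturbed.
- tape_measure: bystander: yellow tape measure, not to be disturbed.
- metal_block: bystander: square milled aluminium block, not to be disturbed.
- screwdriver_1: bystander: red screwdriver, not to be disturbed.
- hex_keys: bystander: red folding hex key set, not to be disturbed.

How it is judged:
By the outcome, as a careful person would: the job done as asked, in the order asked, and still so for the second after the job is handed in, with the robot touching nothing.
It also fails if it takes over 72 s, if anything falls off the work surface, if the arm or the gripper's body presses on something with over 40 N, if the wrist force passes 120 N, or if a joint passes its speed limit or range.

ROBOT

A 7-joint arm with a two-finger parallel gripper is mounted at the origin on the work surface; the furniture and walls round the work are solid. World frame = base frame: x ahead of the robot, y to its left, z up, the work surface at z = 0. Lengths are in m, angles in rad, forces in N, time in s.
With the tool pointing down it reaches from about 0.4 to 0.85 m from the base axis. Payload 4.5 kg.
Tool frame: the origin (TCP) lies where the fingers leave the gripper's body, on its centre line; the fingertips stand 64 mm ahead of it and the grasp point (between the pads) lies 45 mm ahead of it; z points along the fingers, y is the line along which they close (so a half turn about z gives the same grasp; the last joint's range is limited). The gripper opens to 88 mm and grips with 3 to 60 N. Pads are 18 mm wide; open, the fingers measure 123 mm over their backs; the gripper's body (75 mm by 187 mm) begins 45 mm behind the grasp point.
Start: joints at [0.034, 0.689, -0.195, 1.565, 0.157, 0.902, -0.215], TCP at [0.625, 0, 0.303] pointing down, gripper open.
Joint ranges: [-3.01, 3.01], [-0.46, 2.08], [-1.47, 1.51], [0.13, 2.56], [-1, 4.14], [0.04, 2.09], [-2.66, 2.66]. Speed limits (rad/s): [2.57, 2.57, 3.14, 3.14, 3.14, 3.14, 3.14].

INTERFACE

Orientations are given as a unit quaternion [x, y, z, w].
In Python, from plant import r gives the robot as it stands.
- The arm moves only by the tool play_rows, never from a script. Its arguments are lists of equal length, an entry for each row: "translation": the shift along the tool's x, y, z in m, a list of three; "delta_rot": the turn, a rotation vector about the tool's x, y, z in degrees, a list of three; "grip": the opening, from -1 (shut) to 1 (fully open). In form: {"translation": [[x, y, z], ...], "delta_rot": [[rx, ry, rz], ...], "grip": [grip, ...]}. A call has 1 to 20 rows; each row shifts and turns the commanded pose from where the row before left it, along the tool's axes as they then stand; what a row does not reach is not made up. A row lasts 1/8 s, in which the tool goes at most 62.5 mm and 10.7 degrees, less where a joint would pass 70% of its speed; a pose out of reach is approached as far as the arm can. A call with a gripper value outside its range is refused whole. The fingers move at their own pace and stop on an object; "squeeze" is the grip in N (left out, the last holds). Time passes only in rows, so rows that do not move let the fingers close. It gives the time, the measured TCP pose, the force, the opening and the grip force at its end, in the units of the state.
- r.get_state(): the state, without advancing time (a new reading comes with each control period).
- r.snapshot(name): name is "scene" or "side" or "wrist"; returns the picture (384x512x3 uint8, blue, green, red); there is no depth.
- r.get_calibration(name): a dict with "intrinsics" (3x3 intrinsics, pixels), "eye" and "rotation" of the camera in the world. Camera axes: x right, y up, looking along -z (the intrinsics and any distortion apply to the point x, -y, -z); pixel columns grow to the right and rows downward; lengths in m; the calibration is good to about 2 mm. The wrist camera is an equidistant fisheye: a pixel r from the principal point sees the ray r / f radians off the axis. A picture is of the moment at which its call begins: read the wrist's pose just before it. get_calibration takes no time and is no camera call; for the wrist camera it gives the pose at the moment of the call.
- r.finish_job(): hands the job in; it is judged then, once.
Trained networks look in the newest picture that a camera, given by its name, has taken for a name from the list of things; names that differ only in an ending like _2 or _b are one class to them, and where a whole thing is asked for, a point or a joint stands for the part that bears it (a point fixed in the world has none). Each returns a list of dicts, best first, with "confidence" (0 to 1); they miss things now and then, are a little off and sometimes report something else, mostly with a low value. They report only what shows in the picture. A call takes as long as a camera call.
- r.look_for(camera, target): "point" ([x, y, z] in m, in world coordinates, good to about 4 mm: the middle of the surface that is visible of it).
- r.silhouettes(camera, target): "pixels" (384x512 bool, what is visible of it).
The state is a dict: "clock": time; "q": joint angles; "qd": joint speeds; "joint_torque": joint torques, N m; "tool_pos": TCP position; "eef_rot": TCP orientation; "contact_force": force on the tool from outside, world axes, zero at the start; "moment": the same for the moment, N m; "opening": opening from 0.0 (shut) to 1.0 (fully open); "finger_force": force on a finger pad.
Only numpy, scipy, OpenCV 4.12 (cv2) and the standard library are available. Lean on these libraries where they do the work, as an engineer would, in place of code of your own. Each camera call takes 0.05 s, during which the arm holds its last target. There are 200 camera calls.

## Working session

There is one attempt and no reset: what is moved stays moved. The work goes in short steps, Python scripts to look and compute and a tool call to move; the robot and the scene stay as the last step left them, time stands still between calls to the robot, and variables do not carry over. Pictures are saved under pics/ and viewed, at most 10 in all, crops included, and the job is handed in when it is done.

Besides the shell and the picture viewer there is one more tool, called after "Request:" as name(argument=value, ...), one argument or row to a line, values as JSON. play_rows: Moves the arm, as the interface text tells. Its arguments: {"type":"object","properties":{"translation":{"type":"array","items":{"type":"array","items":{"type":"number"}}},"delta_rot":{"type":"array","items":{"type":"array","items":{"type":"number"}}},"grip":{"type":"array","items":{"type":"number"}},"squeeze":{"type":"number"}},"required":["translation","delta_rot","grip"]}

```bash
mkdir -p pics; ls
python3 - <<'E'
from plant import r
import cv2,numpy as np
s=r.get_state();print(s['tool_pos'],s['eef_rot'],s['contact_force'],s['clock'])
a=[]
for c in ["scene","wrist"]:
    im=r.snapshot(c);a.append(im)
    for t in ["test_cell","cover","nut_1","post_1","lever_1"]:
        for d in r.look_for(c,t)[:6]:print(c,t,np.round(d['point'],4),round(d['confidence'],2))
cv2.imwrite('pics/a.png',cv2.resize(np.hstack(a),(800,300)))
E
```

```text
pics
[ 6.24494512e-01 -4.95783729e-05  3.01898754e-01] [ 7.07096229e-01  7.07116751e-01 -6.82518630e-04 -5.98052933e-04] [-0.12574088  0.40560872 -0.09821991] 0.0
scene test_cell [ 0.5147 -0.0225  0.0704] 0.91
scene test_cell [ 0.5905 -0.0622  0.0854] 0.72
scene cover [ 0.5339 -0.0049  0.0669] 0.66
scene nut_1 [0.5013 0.0722 0.0853] 0.69
scene nut_1 [ 0.5834 -0.0674  0.0852] 0.67
scene nut_1 [0.6075 0.0386 0.0887] 0.61
scene nut_1 [ 0.4696 -0.0385  0.0896] 0.6
scene nut_1 [0.4945 0.0714 0.0881] 0.48
scene post_1 [ 0.5882 -0.0609  0.0894] 0.46
scene lever_1 [ 0.5871 -0.0644  0.0895] 0.68
scene lever_1 [ 0.4717 -0.0463  0.0905] 0.66
scene lever_1 [0.6106 0.0401 0.0887] 0.63
scene lever_1 [0.496  0.0734 0.0851] 0.42
wrist test_cell [0.5571 0.0197 0.071 ] 0.61
wrist cover [0.5422 0.0091 0.0657] 0.62
wrist cover [0.557  0.0192 0.0684] 0.31
wrist nut_1 [0.6129 0.0377 0.0905] 0.87
wrist nut_1 [ 0.5811 -0.0587  0.0854] 0.73
wrist nut_1 [ 0.4842 -0.0311  0.086 ] 0.61
wrist nut_1 [0.5105 0.0705 0.0934] 0.55
wrist nut_1 [0.5429 0.0082 0.0697] 0.23
wrist post_1 [ 0.4764 -0.0408  0.0915] 0.9
wrist post_1 [0.5051 0.0721 0.0943] 0.73
wrist post_1 [0.6077 0.0412 0.0902] 0.69
wrist post_1 [ 0.5878 -0.0554  0.0906] 0.69
wrist lever_1 [0.498  0.0753 0.088 ] 0.94
wrist lever_1 [ 0.4757 -0.0382  0.0897] 0.93
wrist lever_1 [ 0.5887 -0.0614  0.0912] 0.74
wrist lever_1 [0.6065 0.0425 0.0883] 0.72
```

View pics/a.png

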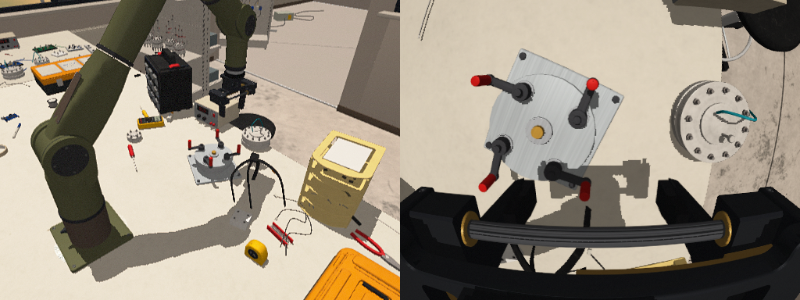

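Run:
```python
from plant import r
import cv2,numpy as np
for c in ["scene","wrist","side"]:
    k=r.get_calibration(c);print(c,np.round(k['intrinsics'],1).tolist(),np.round(k['eye'],4),np.round(k['rotation'],3).tolist(),[x for x in k])
im=r.snapshot("wrist");cv2.imwrite('pics/w0.png',im)
cv2.imwrite('pics/b.png',cv2.resize(im[100:384,100:420],(800,600)) if 0 else cv2.resize(im,(800,600),interpolation=cv2.INTER_CUBIC))
```

```text
scene [[379.0, 0.0, 253.4], [0.0, 379.0, 196.1], [0.0, 0.0, 1.0]] [-0.1206 -0.7092  0.8021] [0.421, -0.15, -0.3, 0.843] ['intrinsics', 'eye', 'rotation']
wrist [[297.3, 0.0, 250.8], [0.0, 297.3, 190.4], [0.0, 0.0, 1.0]] [0.6245 0.0796 0.3843] [-0.153, -0.0, 0.0, 0.988] ['intrinsics', 'eye', 'rotation']
side [[445.7, 0.0, 253.8], [0.0, 445.7, 194.4], [0.0, 0.0, 1.0]] [0.3512 1.2892 0.5998] [-0.034, 0.564, 0.824, -0.04] ['intrinsics', 'eye', 'rotation']
```

View pics/b.png

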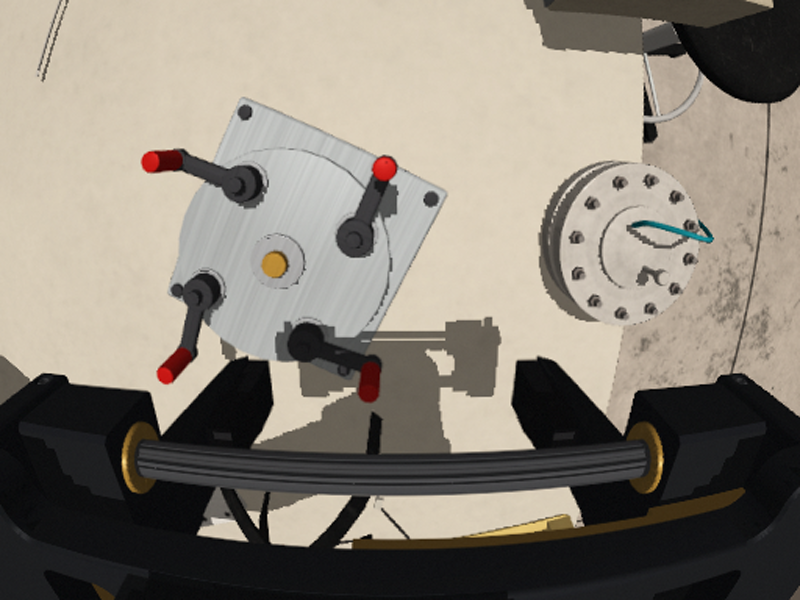

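```bash
cat > h.py <<'E'
from plant import r
import cv2,numpy as np
from scipy.spatial.transform import Rotation as R
from scipy.optimize import least_squares
def proj(k,P):
    p=R.from_quat(k['rotation']).inv().apply(np.atleast_2d(P)-k['eye'])*[1,-1,-1]
    rho=np.hypot(p[:,0],p[:,1]);th=np.arctan2(rho,p[:,2]);K=k['intrinsics']
    return np.c_[K[0][2]+K[0][0]*th*p[:,0]/rho,K[1][2]+K[1][1]*th*p[:,1]/rho]
def unproj(k,uv,z):
    K=k['intrinsics'];d=(np.array(uv)-[K[0][2],K[1][2]])/K[0][0];th=np.linalg.norm(d)
    v=np.r_[d/th*np.sin(th),np.cos(th)]*[1,-1,-1];w=R.from_quat(k['rotation']).apply(v)
    return k['eye']+w*(z-k['eye'][2])/w[2]
E
python3 - <<'E'
from h import *
k=r.get_calibration("wrist");im=cv2.imread('pics/w0.png').astype(int)
b,g,rr=im[...,0],im[...,1],im[...,2]
m=((rr>195)&(g<90)).astype(np.uint8);m[260:]=0
n,l,st,ce=cv2.connectedComponentsWithStats(m)
for i in range(1,n):
    if st[i,4]>8: print(ce[i]*1.5625,st[i],unproj(k,ce[i],.1255))
m=((rr>90)&(g<60)&(rr>2.2*g)).astype(np.uint8);m[270:]=0
n,l,st,ce=cv2.connectedComponentsWithStats(m)
for i in range(1,n):
    if st[i,4]>20: print('all',ce[i]*1.5625,st[i])
s=1/1.5625
hub=np.array([[245,182],[353,237],[305,340],[203,288]])*s
post=np.array([[150,162],[385,168],[369,396],[165,376]])*s
print([unproj(k,h,.097) for h in hub])
c=cv2.resize(im[50:270,85:260].astype(np.uint8),None,fx=2.7,fy=2.7,interpolation=cv2.INTER_CUBIC);print(c.shape);cv2.imwrite('pics/c.png',c)
E
```

```text
[149.19819079 159.06661184] [91 98 10  9 76] [0.47859865 0.08464526 0.1255    ]
[383.51212687 167.4556903 ] [239 101  14  13 134] [0.62000886 0.07234461 0.1255    ]
[163.13100962 374.00841346] [101 236   9   9  52] [ 0.46855143 -0.05755119  0.1255    ]
all [152.62681159 159.63541667] [ 91  96  23  14 138]
all [383.7797619 168.1630291] [238 100  16  16 189]
all [169.81728142 365.48838798] [101 222  19  24 183]
[array([0.53162573, 0.06494438, 0.097     ]), array([0.60023633, 0.02807858, 0.097     ]), array([ 0.5657442 , -0.04204419,  0.097     ]), array([ 0.49577414, -0.00500869,  0.097     ])]
(594, 473, 3)
```

View pics/c.png

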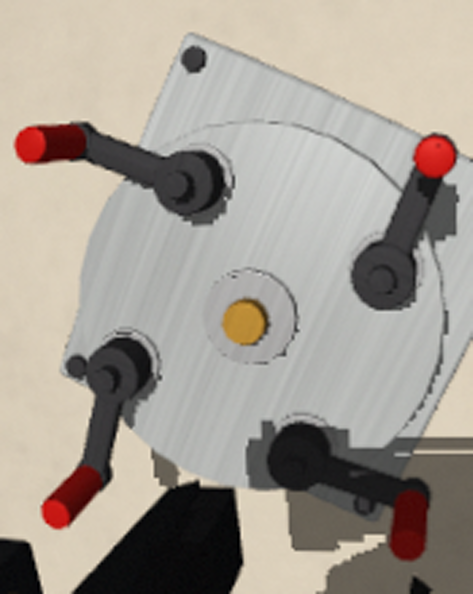

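Run:
```python
from h import *
k=r.get_calibration("wrist")
o=np.array([85,50.])
hub=np.array([[178,184],[381,279],[295,462],[105,377]])/2.7+o
post=np.array([[32,144.5],[435,157],[408,541],[57,512]])/2.7+o
post[0]=np.array([149.2,159.1])/1.5625;post[1]=np.array([383.5,167.5])/1.5625;post[3]=np.array([163.1,374])/1.5625
# order A,B,D(c),C : clockwise
def model(x):
    cx,cy,yaw,h=x[:4];H=[];P=[]
    for i in range(4):
        a=yaw-i*np.pi/2;n=np.array([cx+.06*np.cos(a),cy+.06*np.sin(a)])
        b=a+.96-x[4+i]
        H.append([*n,h]);P.append([n[0]+.05*np.cos(b),n[1]+.05*np.sin(b),.1255])
    return np.array(H),np.array(P)
def f(x):
    H,P=model(x);return np.r_[(proj(k,H)-hub).ravel(),(proj(k,P)-post).ravel()*2]
s=least_squares(f,[.54,.01,2.0,.095,.1,.1,.1,.1],x_scale=[.01,.01,.1,.01,.1,.1,.1,.1])
print(np.round(s.x,4));H,P=model(s.x);print(np.round(H,4));print(np.round(P,4));print(np.round(s.fun.reshape(-1,2),1))
```

```text
[0.5435 0.0074 1.8944 0.0931 0.1309 0.1179 0.0296 0.0906]
[[ 0.5244  0.0643  0.0931]
 [ 0.6003  0.0265  0.0931]
 [ 0.5625 -0.0495  0.0931]
 [ 0.4866 -0.0117  0.0931]]
[[ 0.4787  0.0846  0.1255]
 [ 0.6201  0.0724  0.1255]
 [ 0.61   -0.0651  0.1255]
 [ 0.4681 -0.0581  0.1255]]
[[ 0.4 -0.9]
 [ 0.3 -0.8]
 [-0.9  1.4]
 [ 0.5 -0.4]
 [ 0.2  0. ]
 [ 0.1 -0.3]
 [-0.1 -0. ]
 [-0.4  1. ]]
```

Request:
play_rows(
  translation=[
    [0,0,0.0138],
    [0,0,0.0138],
    [0,0,0.0138],
    [0,0,0.0138],
    [0,0,0.0138],
    [0,0,0.0138],
    [0,0,0.0138],
    [0.0335,0.0036,0],
    [0.0335,0.0036,0],
    [0.0335,0.0036,0],
    [0.0335,0.0036,0],
    [0.0335,0.0036,0],
    [0,0,0],
  ],
  delta_rot=[
    [0,0,-9.43],
    [0,0,-9.43],
    [0,0,-9.43],
    [0,0,-9.43],
    [0,0,-9.43],
    [0,0,-9.43],
    [0,0,-9.43],
    [0,0,0],
    [0,0,0],
    [0,0,0],
    [0,0,0],
    [0,0,0],
    [0,0,0],
  ],
  grip=[-0.2,-0.2,-0.2,-0.2,-0.2,-0.2,-0.2,-0.2,-0.2,-0.2,-0.2,-0.2,-0.2],
  squeeze=25,
)

```text
clock: 2.28
tool_pos: [0.4775, 0.086, 0.2065]
eef_rot: [0.206, 0.979, -0.0, -0.001]
contact_force: [0.6, 0.1, 0.2]
opening: 0.406
finger_force: 0.0
```

```bash
cat >> h.py <<'E'
N=np.array([[ 0.5244,0.0643],[0.6003,0.0265],[0.5625,-0.0495],[0.4866,-0.0117]]);YAW=1.8944
def here():
    s=r.get_state();Q=R.from_quat(s['eef_rot']).as_matrix()
    return s,np.array(s['tool_pos']),Q,np.degrees(np.arctan2(Q[1,1],Q[0,1]))
def status(i=None):
    s,p,Q,phi=here();f=np.array(s['contact_force'])
    print('t',round(s['clock'],2),'p',np.round(p,4),'phi',round(phi,1),'tilt',np.round(Q[:2,2],4),'F',np.round(f,1),'open',round(s['opening']*88,1),'ff',np.round(s['finger_force'],1),'q7',round(s['q'][6],2))
    if i is not None:
        d=p[:2]-N[i];b=np.arctan2(d[1],d[0]);t=np.array([np.sin(b),-np.cos(b)])
        L=(YAW-i*np.pi/2+.96-b+np.pi)%(2*np.pi)-np.pi
        print('lever',round(L,3),'R',round(np.linalg.norm(d),4),'Ft resist',round(-f[:2]@t,2),'Frad',round(f[:2]@d/np.linalg.norm(d),2))
def go(i,L,z):
    "pose for nut i at lever angle L: rz deg (two options) then translation in tool axes after turning"
    s,p,Q,phi=here();b=YAW-i*np.pi/2+.96-L;T=N[i]+.05*np.array([np.cos(b),np.sin(b)])
    for k in (0,180):
        ph=(np.degrees(b)-90+k+180)%360-180;rz=phi-ph
        if abs(rz)>200:rz-=360*np.sign(rz)
        a=np.radians(ph);d=np.r_[T,z]-p
        print('target',np.round(T,4),'phi',round(ph,1),'rz',round(rz,1),'q7?',round(s['q'][6],2),'dx,dy,dz',np.round([-d[0]*np.sin(a)+d[1]*np.cos(a),d[0]*np.cos(a)+d[1]*np.sin(a),-d[2]],4))
E
python3 -c "
from h import *
status(0);go(0,.1309,.161)
im=r.snapshot('wrist');cv2.imwrite('pics/d.png',im)"
```

```text
t 2.27 p [0.4775 0.086  0.2065] phi 66.3 tilt [-0.0013  0.    ] F [0.6 0.1 0.2] open 35.7 ff 0.0 q7 0.32
lever 0.146 R 0.0516 Ft resist -0.4 Frad -0.52
target [0.4787 0.0846] phi 66.0 rz 0.2 q7? 0.32 dx,dy,dz [-0.0016 -0.0008  0.0455]
target [0.4787 0.0846] phi -114.0 rz 180.2 q7? 0.32 dx,dy,dz [0.0016 0.0008 0.0455]
```

View pics/d.png

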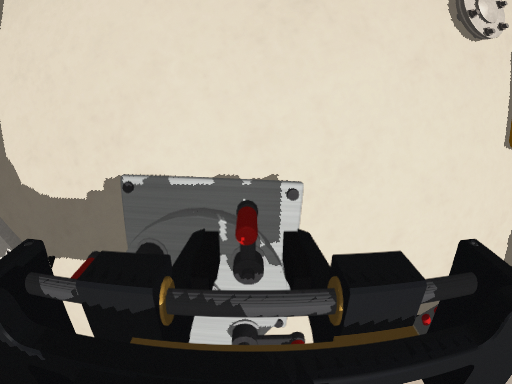

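Request:
play_rows(
  translation=[
    [-0.0016,-0.0008,0.015],
    [0,0,0.015],
    [0,0,0.0155],
    [0,0,0],
    [0,0,0],
    [0,0,0],
    [0,0,0],
  ],
  delta_rot=[
    [0,0,0],
    [0,0,0],
    [0,0,0],
    [0,0,0],
    [0,0,0],
    [0,0,0],
    [0,0,0],
  ],
  grip=[-0.2,-0.2,-0.2,-1,-1,-1,-1],
)

```text
clock: 3.2
tool_pos: [0.4807, 0.0825, 0.1607]
eef_rot: [0.208, 0.978, -0.0, 0.0]
contact_force: [0.9, -1.9, -3.3]
opening: 0.149
finger_force: 25.0
```

```bash
python3 -c "
from h import *
status(0);go(0,.9,.158)"
```

```text
t 3.2 p [0.4807 0.0825 0.1607] phi 66.0 tilt [ 0.0004 -0.0007] F [ 0.9 -1.9 -3.3] open 13.1 ff 25.0 q7 0.26
lever 0.107 R 0.0473 Ft resist 1.41 Frad -1.57
target [0.5057 0.1107] phi 22.0 rz 44.0 q7? 0.26 dx,dy,dz [0.0168 0.0337 0.0027]
target [0.5057 0.1107] phi -158.0 rz -136.0 q7? 0.26 dx,dy,dz [-0.0168 -0.0337  0.0027]
```

Request:
play_rows(
  translation=[
    [0.0001,0.0032,0.0002],
    [0.0001,0.0032,0.0002],
    [0.0001,0.0032,0.0002],
    [0.0001,0.0032,0.0002],
    [0.0001,0.0032,0.0002],
    [0.0001,0.0032,0.0002],
    [0.0001,0.0032,0.0002],
    [0.0001,0.0032,0.0002],
    [0.0001,0.0032,0.0002],
    [0.0001,0.0032,0.0002],
    [0.0001,0.0032,0.0002],
    [0.0001,0.0032,0.0002],
  ],
  delta_rot=[
    [0,0,3.67],
    [0,0,3.67],
    [0,0,3.67],
    [0,0,3.67],
    [0,0,3.67],
    [0,0,3.67],
    [0,0,3.67],
    [0,0,3.67],
    [0,0,3.67],
    [0,0,3.67],
    [0,0,3.67],
    [0,0,3.67],
  ],
  grip=[-1,-1,-1,-1,-1,-1,-1,-1,-1,-1,-1,-1],
)

```text
clock: 4.7
tool_pos: [0.5057, 0.1076, 0.1579]
eef_rot: [0.561, 0.828, -0.002, 0.001]
contact_force: [2.1, -7.1, -6.6]
opening: 0.149
finger_force: 25.0
```

```bash
python3 -c "
from h import *
status(0)
go(2,.0296,.206)"
```

```text
t 4.7 p [0.5057 0.1076 0.1579] phi 21.7 tilt [-0.0014 -0.0047] F [ 2.1 -7.1 -6.6] open 13.1 ff 25.0 q7 -0.22
lever 0.875 R 0.0472 Ft resist 0.94 Frad -7.36
target [ 0.61   -0.0651] phi -108.2 rz 129.9 q7? -0.22 dx,dy,dz [ 0.153   0.1316 -0.0481]
target [ 0.61   -0.0651] phi 71.8 rz -50.1 q7? -0.22 dx,dy,dz [-0.153  -0.1316 -0.0481]
```

```bash
cat >> h.py <<'E'
def torq(i):
    s,p,Q,phi=here();f=np.array(s['contact_force']);m=np.array(s['moment']);d=p[:2]-N[i]
    mz=m[2];tot=mz+d[0]*f[1]-d[1]*f[0]
    print('M',np.round(m,3),'Mz/R',round(mz/.05,2),'eq post N',round(tot/.05,2))
E
python3 -c "
from h import *
torq(0)"
```

```text
M [-1.531 -0.456  0.173] Mz/R 3.47 eq post N 4.36
```

Request:
play_rows(
  translation=[
    [0,0,0],
    [0,0,0],
    [0,0,-0.024],
    [0,0,-0.024],
    [0,0,0],
    [0,0,0],
    [0,0,0],
    [0,0,0],
    [0,0,0],
    [-0.031,-0.0263,0],
    [-0.031,-0.0263,0],
    [-0.031,-0.0263,0],
    [-0.031,-0.0263,0],
    [-0.031,-0.0263,0],
    [0,0,0],
    [0,0,0],
  ],
  delta_rot=[
    [0,0,0],
    [0,0,0],
    [0,0,0],
    [0,0,0],
    [0,0,-10],
    [0,0,-10],
    [0,0,-10],
    [0,0,-10],
    [0,0,-10],
    [0,0,0],
    [0,0,0],
    [0,0,0],
    [0,0,0],
    [0,0,0],
    [0,0,0],
    [0,0,0],
  ],
  grip=[-0.2,-0.2,-0.2,-0.2,-0.2,-0.2,-0.2,-0.2,-0.2,-0.2,-0.2,-0.2,-0.2,-0.2,-0.2,-0.2],
)

```text
clock: 6.7
tool_pos: [0.6121, -0.0609, 0.2064]
eef_rot: [0.156, 0.988, 0.001, -0.0]
contact_force: [-0.3, 0.1, -0.9]
opening: 0.402
finger_force: 0.0
```

```bash
python3 -c "
from h import *
status(2);go(2,.0296,.161)"
```

```text
t 6.7 p [ 0.6121 -0.0609  0.2064] phi 72.0 tilt [0.0001 0.0015] F [-0.3  0.1 -0.9] open 35.4 ff 0.0 q7 0.8
lever -0.062 R 0.0509 Ft resist 0.01 Frad -0.29
target [ 0.61   -0.0651] phi -108.2 rz 180.2 q7? 0.8 dx,dy,dz [-0.0007  0.0046  0.0454]
target [ 0.61   -0.0651] phi 71.8 rz 0.2 q7? 0.8 dx,dy,dz [ 0.0007 -0.0046  0.0454]
```

Request:
play_rows(
  translation=[
    [0.0007,-0.0046,0.001],
    [0,0,0.014],
    [0,0,0.015],
    [0,0,0.0155],
    [0,0,0],
    [0,0,0],
    [0,0,0],
    [0,0,0],
  ],
  delta_rot=[
    [0,0,0],
    [0,0,0],
    [0,0,0],
    [0,0,0],
    [0,0,0],
    [0,0,0],
    [0,0,0],
    [0,0,0],
  ],
  grip=[-0.2,-0.2,-0.2,-0.2,-1,-1,-1,-1],
)

```text
clock: 7.7
tool_pos: [0.6103, -0.0667, 0.1609]
eef_rot: [0.157, 0.988, -0.0, 0.0]
contact_force: [-0.5, -1.6, -1.9]
opening: 0.152
finger_force: 25.0
```

```bash
python3 -c "
from h import *
status(2);torq(2);go(2,.9,.158)"
```

```text
t 7.7 p [ 0.6103 -0.0667  0.1609] phi 72.0 tilt [ 0.0002 -0.0005] F [-0.5 -1.6 -1.9] open 13.4 ff 25.0 q7 0.76
lever 0.059 R 0.0508 Ft resist -1.7 Frad 0.08
M [-0.198 -0.015 -0.031] Mz/R -0.62 eq post N -2.34
target [ 0.5812 -0.0959] phi -158.0 rz -130.0 q7? 0.76 dx,dy,dz [0.0162 0.0379 0.0029]
target [ 0.5812 -0.0959] phi 22.0 rz 50.0 q7? 0.76 dx,dy,dz [-0.0162 -0.0379  0.0029]
```

Request:
play_rows(
  translation=[
    [0.0001,-0.0032,0.0002],
    [0.0001,-0.0032,0.0002],
    [0.0001,-0.0032,0.0002],
    [0.0001,-0.0032,0.0002],
    [0.0001,-0.0032,0.0002],
    [0.0001,-0.0032,0.0002],
    [0.0001,-0.0032,0.0002],
    [0.0001,-0.0032,0.0002],
    [0.0001,-0.0032,0.0002],
    [0.0001,-0.0032,0.0002],
    [0.0001,-0.0032,0.0002],
    [0.0001,-0.0032,0.0002],
    [0.0001,-0.0032,0.0002],
  ],
  delta_rot=[
    [0,0,3.7],
    [0,0,3.7],
    [0,0,3.7],
    [0,0,3.7],
    [0,0,3.7],
    [0,0,3.7],
    [0,0,3.7],
    [0,0,3.7],
    [0,0,3.7],
    [0,0,3.7],
    [0,0,3.7],
    [0,0,3.7],
    [0,0,3.7],
  ],
  grip=[-1,-1,-1,-1,-1,-1,-1,-1,-1,-1,-1,-1,-1],
)

```text
clock: 9.32
tool_pos: [0.5839, -0.0962, 0.1582]
eef_rot: [0.546, 0.838, 0.001, 0.001]
contact_force: [1.8, 0.1, -4.6]
opening: 0.154
finger_force: 25.0
```

```bash
python3 -c "
from h import *
status(2);torq(2);go(1,.1179,.206)"
```

```text
t 9.32 p [ 0.5839 -0.0962  0.1582] phi 23.8 tilt [0.0019 0.0003] F [ 1.8  0.1 -4.6] open 13.6 ff 25.0 q7 0.18
lever 0.855 R 0.0514 Ft resist 1.71 Frad 0.7
M [-0.137 -0.315  0.156] Mz/R 3.12 eq post N 4.88
target [0.62   0.0725] phi -23.2 rz 47.0 q7? 0.18 dx,dy,dz [ 0.1693 -0.0333 -0.0478]
target [0.62   0.0725] phi 156.8 rz -133.0 q7? 0.18 dx,dy,dz [-0.1693  0.0333 -0.0478]
```

Request:
play_rows(
  translation=[
    [0,0,0],
    [0,0,0],
    [0,0,-0.024],
    [0,0,-0.024],
    [0,0,0],
    [0,0,0],
    [0,0,0],
    [0,0,0],
    [0,0,0],
    [0.0425,-0.0083,0],
    [0.0425,-0.0083,0],
    [0.0425,-0.0083,0],
    [0.0425,-0.0083,0],
    [0,0,0],
    [0,0,0],
  ],
  delta_rot=[
    [0,0,0],
    [0,0,0],
    [0,0,0],
    [0,0,0],
    [0,0,9.4],
    [0,0,9.4],
    [0,0,9.4],
    [0,0,9.4],
    [0,0,9.4],
    [0,0,0],
    [0,0,0],
    [0,0,0],
    [0,0,0],
    [0,0,0],
    [0,0,0],
  ],
  grip=[-0.2,-0.2,-0.2,-0.2,-0.2,-0.2,-0.2,-0.2,-0.2,-0.2,-0.2,-0.2,-0.2,-0.2,-0.2],
)

```text
clock: 11.2
tool_pos: [0.6194, 0.0725, 0.2062]
eef_rot: [0.834, 0.551, -0.0, 0.0]
contact_force: [0.7, -0.0, -0.8]
opening: 0.4
finger_force: 0.0
```

```bash
python3 -c "
from h import *
status(1);go(1,.1179,.161)"
```

```text
t 11.2 p [0.6194 0.0725 0.2062] phi -23.1 tilt [-0.0002 -0.0007] F [ 0.7 -0.  -0.8] open 35.2 ff 0.0 q7 -0.61
lever 0.105 R 0.0498 Ft resist -0.66 Frad 0.23
target [0.62   0.0725] phi -23.2 rz 0.1 q7? -0.61 dx,dy,dz [0.0002 0.0006 0.0452]
target [0.62   0.0725] phi 156.8 rz -179.9 q7? -0.61 dx,dy,dz [-0.0002 -0.0006  0.0452]
```

Request:
play_rows(
  translation=[
    [0.0002,0.0006,0.015],
    [0,0,0.015],
    [0,0,0.0152],
    [0,0,0],
    [0,0,0],
    [0,0,0],
    [0,0,0],
    [-0.0001,0.0033,0.0002],
    [-0.0001,0.0033,0.0002],
    [-0.0001,0.0033,0.0002],
    [-0.0001,0.0033,0.0002],
    [-0.0001,0.0033,0.0002],
    [-0.0001,0.0033,0.0002],
    [-0.0001,0.0033,0.0002],
    [-0.0001,0.0033,0.0002],
    [-0.0001,0.0033,0.0002],
    [-0.0001,0.0033,0.0002],
    [-0.0001,0.0033,0.0002],
    [-0.0001,0.0033,0.0002],
  ],
  delta_rot=[
    [0,0,0],
    [0,0,0],
    [0,0,0],
    [0,0,0],
    [0,0,0],
    [0,0,0],
    [0,0,0],
    [0,0,3.75],
    [0,0,3.75],
    [0,0,3.75],
    [0,0,3.75],
    [0,0,3.75],
    [0,0,3.75],
    [0,0,3.75],
    [0,0,3.75],
    [0,0,3.75],
    [0,0,3.75],
    [0,0,3.75],
    [0,0,3.75],
  ],
  grip=[-0.2,-0.2,-0.2,-1,-1,-1,-1,-1,-1,-1,-1,-1,-1,-1,-1,-1,-1,-1,-1],
)

```text
clock: 13.58
tool_pos: [0.6478, 0.0459, 0.1588]
eef_rot: [0.982, 0.189, 0.001, -0.0]
contact_force: [1.6, -0.6, -2.3]
opening: 0.149
finger_force: 25.0
```

```bash
python3 -c "
from h import *
status(1);torq(1);go(3,.0906,.206)"
```

```text
t 13.57 p [0.6478 0.0459 0.1588] phi -68.2 tilt [0.0015 0.0006] F [ 1.6 -0.6 -2.3] open 13.1 ff 25.0 q7 -1.11
lever 0.895 R 0.0513 Ft resist -1.16 Frad 1.22
M [ 0.099 -0.26   0.13 ] Mz/R 2.6 eq post N 1.42
target [ 0.4682 -0.0582] phi 158.4 rz 133.5 q7? -1.11 dx,dy,dz [ 0.163   0.1286 -0.0472]
target [ 0.4682 -0.0582] phi -21.6 rz -46.5 q7? -1.11 dx,dy,dz [-0.163  -0.1286 -0.0472]
```

Request:
play_rows(
  translation=[
    [0,0,0],
    [0,0,0],
    [0,0,-0.024],
    [0,0,-0.024],
    [0,0,0],
    [0,0,0],
    [0,0,0],
    [0,0,0],
    [0,0,0],
    [-0.0326,-0.0257,0],
    [-0.0326,-0.0257,0],
    [-0.0326,-0.0257,0],
    [-0.0326,-0.0257,0],
    [-0.0326,-0.0257,0],
    [0,0,0],
    [0,0,0],
  ],
  delta_rot=[
    [0,0,0],
    [0,0,0],
    [0,0,0],
    [0,0,0],
    [0,0,-9.3],
    [0,0,-9.3],
    [0,0,-9.3],
    [0,0,-9.3],
    [0,0,-9.3],
    [0,0,0],
    [0,0,0],
    [0,0,0],
    [0,0,0],
    [0,0,0],
    [0,0,0],
    [0,0,0],
  ],
  grip=[-0.2,-0.2,-0.2,-0.2,-0.2,-0.2,-0.2,-0.2,-0.2,-0.2,-0.2,-0.2,-0.2,-0.2,-0.2,-0.2],
)

```text
clock: 15.58
tool_pos: [0.4687, -0.0583, 0.2069]
eef_rot: [0.827, 0.562, 0.001, 0.0]
contact_force: [-0.5, -0.2, 0.9]
opening: 0.401
finger_force: 0.0
```

```bash
python3 -c "
from h import *
status(3);go(3,.0906,.161)"
```

```text
t 15.57 p [ 0.4687 -0.0583  0.2069] phi -21.6 tilt [0.0021 0.0005] F [-0.5 -0.2  0.9] open 35.3 ff 0.0 q7 -0.41
lever 0.079 R 0.0499 Ft resist -0.41 Frad 0.33
target [ 0.4682 -0.0582] phi 158.4 rz -179.9 q7? -0.41 dx,dy,dz [0.0001 0.0006 0.0459]
target [ 0.4682 -0.0582] phi -21.6 rz 0.1 q7? -0.41 dx,dy,dz [-0.0001 -0.0006  0.0459]
```

Request:
play_rows(
  translation=[
    [-0.0001,-0.0006,0.015],
    [0,0,0.015],
    [0,0,0.0155],
    [0,0,0],
    [0,0,0],
    [0,0,0],
    [0,0,0],
    [0.0001,-0.0033,0.0002],
    [0.0001,-0.0033,0.0002],
    [0.0001,-0.0033,0.0002],
    [0.0001,-0.0033,0.0002],
    [0.0001,-0.0033,0.0002],
    [0.0001,-0.0033,0.0002],
    [0.0001,-0.0033,0.0002],
    [0.0001,-0.0033,0.0002],
    [0.0001,-0.0033,0.0002],
    [0.0001,-0.0033,0.0002],
    [0.0001,-0.0033,0.0002],
    [0.0001,-0.0033,0.0002],
  ],
  delta_rot=[
    [0,0,0],
    [0,0,0],
    [0,0,0],
    [0,0,0],
    [0,0,0],
    [0,0,0],
    [0,0,0],
    [0,0,3.8],
    [0,0,3.8],
    [0,0,3.8],
    [0,0,3.8],
    [0,0,3.8],
    [0,0,3.8],
    [0,0,3.8],
    [0,0,3.8],
    [0,0,3.8],
    [0,0,3.8],
    [0,0,3.8],
    [0,0,3.8],
  ],
  grip=[-0.2,-0.2,-0.2,-1,-1,-1,-1,-1,-1,-1,-1,-1,-1,-1,-1,-1,-1,-1,-1],
)

```text
clock: 17.95
tool_pos: [0.4414, -0.0317, 0.1587]
eef_rot: [0.981, 0.195, 0.002, 0.001]
contact_force: [6.6, -0.2, -5.6]
opening: 0.149
finger_force: 25.0
```

```bash
python3 -c "
from h import *
status(3);torq(3);go(0,.885,.203)"
```

```text
t 17.95 p [ 0.4414 -0.0317  0.1587] phi -67.5 tilt [ 0.0045 -0.0008] F [ 6.6 -0.2 -5.6] open 13.1 ff 25.0 q7 -0.87
lever 0.867 R 0.0494 Ft resist 2.82 Frad -5.94
M [ 0.089 -1.276  0.047] Mz/R 0.94 eq post N 3.73
target [0.505  0.1104] phi 22.8 rz -90.3 q7? -0.87 dx,dy,dz [ 0.1063  0.1138 -0.0443]
target [0.505  0.1104] phi -157.2 rz 89.7 q7? -0.87 dx,dy,dz [-0.1063 -0.1138 -0.0443]
```

Request:
play_rows(
  translation=[
    [0,0,0],
    [0,0,0],
    [0,0,-0.022],
    [0,0,-0.022],
    [0,0,0],
    [0,0,0],
    [0,0,0],
    [0,0,0],
    [0,0,0],
    [0,0,0],
    [0,0,0],
    [0,0,0],
    [0,0,0],
    [0.0266,0.0284,0],
    [0.0266,0.0284,0],
    [0.0266,0.0284,0],
    [0.0266,0.0284,0],
    [0,0,0],
    [0,0,0],
  ],
  delta_rot=[
    [0,0,0],
    [0,0,0],
    [0,0,0],
    [0,0,0],
    [0,0,-10],
    [0,0,-10],
    [0,0,-10],
    [0,0,-10],
    [0,0,-10],
    [0,0,-10],
    [0,0,-10],
    [0,0,-10],
    [0,0,-10],
    [0,0,0],
    [0,0,0],
    [0,0,0],
    [0,0,0],
    [0,0,0],
    [0,0,0],
  ],
  grip=[-0.2,-0.2,-0.2,-0.2,-0.2,-0.2,-0.2,-0.2,-0.2,-0.2,-0.2,-0.2,-0.2,-0.2,-0.2,-0.2,-0.2,-0.2,-0.2],
)

```text
clock: 20.32
tool_pos: [0.5017, 0.1089, 0.2023]
eef_rot: [0.554, 0.833, -0.002, -0.0]
contact_force: [-0.2, -0.9, -0.4]
opening: 0.402
finger_force: 0.0
```

```bash
python3 -c "
from h import *
status(0);torq(0);go(0,.885,.158)"
```

```text
t 20.32 p [0.5017 0.1089 0.2023] phi 22.7 tilt [-0.0026 -0.0022] F [-0.2 -0.9 -0.4] open 35.4 ff 0.0 q7 -0.18
lever 0.814 R 0.0501 Ft resist 0.56 Frad -0.71
M [-0.021  0.027  0.019] Mz/R 0.37 eq post N 0.94
target [0.505  0.1104] phi 22.8 rz -0.1 q7? -0.18 dx,dy,dz [0.0001 0.0036 0.0443]
target [0.505  0.1104] phi -157.2 rz 179.9 q7? -0.18 dx,dy,dz [-0.0001 -0.0036  0.0443]
```

Request:
play_rows(
  translation=[
    [0.0001,0.0036,0.014],
    [0,0,0.015],
    [0,0,0.015],
    [0,0,0],
    [0,0,0],
    [0,0,0],
    [0,0,0],
    [-0.0001,0.0031,0.0002],
    [-0.0001,0.0031,0.0002],
    [-0.0001,0.0031,0.0002],
    [-0.0001,0.0031,0.0002],
    [-0.0001,0.0017,0.0001],
    [-0.0001,0.0017,0.0001],
  ],
  delta_rot=[
    [0,0,0],
    [0,0,0],
    [0,0,0],
    [0,0,0],
    [0,0,0],
    [0,0,0],
    [0,0,0],
    [0,0,3.6],
    [0,0,3.6],
    [0,0,3.6],
    [0,0,3.6],
    [0,0,2],
    [0,0,2],
  ],
  grip=[-0.2,-0.2,-0.2,-1,-1,-1,-1,-1,-1,-1,-1,-1,-1],
)

```text
clock: 21.95
tool_pos: [0.5216, 0.1153, 0.1575]
eef_rot: [0.68, 0.733, -0.0, -0.0]
contact_force: [-3.1, -3.3, -4.5]
opening: 0.149
finger_force: 25.0
```

```bash
python3 -c "
from h import *
status(0);torq(0)"
```

```text
t 21.95 p [0.5216 0.1153 0.1575] phi 4.2 tilt [-0.0004 -0.0004] F [-3.1 -3.3 -4.5] open 13.2 ff 25.0 q7 -0.38
lever 1.228 R 0.051 Ft resist 3.3 Frad -3.11
M [-0.428  0.705  0.011] Mz/R 0.22 eq post N 3.59
```

Request:
play_rows(
  translation=[
    [-0.0001,0.0017,0.0001],
    [-0.0001,0.0018,0.0001],
    [-0.0001,0.0017,0.0001],
  ],
  delta_rot=[
    [0,0,2],
    [0,0,2],
    [0,0,2],
  ],
  grip=[-1,-1,-1],
)

```text
clock: 22.32
tool_pos: [0.5268, 0.1153, 0.1572]
eef_rot: [0.718, 0.696, -0.0, -0.0]
contact_force: [-3.3, -1.6, -5.4]
opening: 0.148
finger_force: 25.0
```

```bash
python3 -c "
from h import *
status(0);torq(0)"
```

```text
t 22.32 p [0.5268 0.1153 0.1572] phi -1.8 tilt [-0.0002 -0.0002] F [-3.3 -1.6 -5.4] open 13.0 ff 25.0 q7 -0.44
lever 1.332 R 0.051 Ft resist 3.21 Frad -1.76
M [-0.475  0.674  0.069] Mz/R 1.38 eq post N 4.66
```

Request:
play_rows(
  translation=[
    [-0.0001,0.0017,0.0001],
    [-0.0001,0.0018,0.0001],
    [-0.0001,0.0017,0.0001],
  ],
  delta_rot=[
    [0,0,2],
    [0,0,2],
    [0,0,2],
  ],
  grip=[-1,-1,-1],
)

```text
clock: 22.7
tool_pos: [0.532, 0.1148, 0.1569]
eef_rot: [0.753, 0.658, -0.0, -0.0]
contact_force: [-3.5, -2.9, -6.0]
opening: 0.152
finger_force: 25.0
```

```bash
python3 -c "
from h import *
status(0);torq(0)"
```

```text
t 22.7 p [0.532  0.1148 0.1569] phi -7.8 tilt [-0.0001 -0.    ] F [-3.5 -2.9 -6. ] open 13.4 ff 25.0 q7 -0.5
lever 1.434 R 0.051 Ft resist 3.03 Frad -3.44
M [-0.436  0.658  0.046] Mz/R 0.93 eq post N 4.02
```

Request:
play_rows(
  translation=[
    [-0.0001,0.0017,0.0001],
    [-0.0001,0.0018,0.0001],
    [-0.0001,0.0017,0.0001],
  ],
  delta_rot=[
    [0,0,2],
    [0,0,2],
    [0,0,2],
  ],
  grip=[-1,-1,-1],
)

```text
clock: 23.08
tool_pos: [0.5371, 0.1137, 0.1567]
eef_rot: [0.787, 0.617, 0.0, -0.0]
contact_force: [-3.2, -1.8, -7.6]
opening: 0.154
finger_force: 25.0
```

```bash
python3 -c "
from h import *
status(0);torq(0)"
```

```text
t 23.07 p [0.5371 0.1137 0.1567] phi -13.7 tilt [-0.0001  0.0002] F [-3.2 -1.8 -7.6] open 13.6 ff 25.0 q7 -0.56
lever 1.535 R 0.051 Ft resist 2.67 Frad -2.54
M [-0.35   0.646  0.124] Mz/R 2.47 eq post N 5.2
```

Request:
play_rows(
  translation=[
    [-0.0001,0.0017,0.0002],
    [-0.0001,0.0018,0.0002],
    [-0.0001,0.0017,0.0002],
  ],
  delta_rot=[
    [0,0,2],
    [0,0,2],
    [0,0,2],
  ],
  grip=[-1,-1,-1],
)

```text
clock: 23.45
tool_pos: [0.542, 0.1123, 0.1562]
eef_rot: [0.818, 0.575, 0.0, -0.0]
contact_force: [-3.6, -0.2, -5.5]
opening: 0.15
finger_force: 25.0
```

```bash
python3 -c "
from h import *
status(0);torq(0)"
```

```text
t 23.45 p [0.542  0.1123 0.1562] phi -19.7 tilt [-0.0001  0.0006] F [-3.6 -0.2 -5.5] open 13.2 ff 25.0 q7 -0.62
lever 1.635 R 0.0512 Ft resist 3.35 Frad -1.42
M [-0.101  0.787  0.154] Mz/R 3.08 eq post N 6.5
```

Request:
play_rows(
  translation=[
    [-0.0001,0.0013,0.0001],
    [-0.0001,0.0013,0.0001],
  ],
  delta_rot=[
    [0,0,1.5],
    [0,0,1.5],
  ],
  grip=[-1,-1],
)

```text
clock: 23.7
tool_pos: [0.5444, 0.1114, 0.156]
eef_rot: [0.832, 0.554, 0.0, -0.0]
contact_force: [-4.3, 0.4, -5.0]
opening: 0.147
finger_force: 25.0
```

```bash
python3 -c "
from h import *
status(0);torq(0)"
```

```text
t 23.7 p [0.5444 0.1114 0.156 ] phi -22.7 tilt [0.0001 0.0008] F [-4.3  0.4 -5. ] open 13.0 ff 25.0 q7 -0.65
lever 1.684 R 0.0512 Ft resist 4.08 Frad -1.33
M [0.132 0.877 0.12 ] Mz/R 2.4 eq post N 6.58
```

Request:
play_rows(
  translation=[
    [-0.0001,0.0013,0.0001],
    [-0.0001,0.0013,0.0001],
  ],
  delta_rot=[
    [0,0,1.5],
    [0,0,1.5],
  ],
  grip=[-1,-1],
)

```text
clock: 23.95
tool_pos: [0.5468, 0.1103, 0.1559]
eef_rot: [0.847, 0.532, 0.0, -0.0]
contact_force: [-4.4, 1.7, -4.0]
opening: 0.15
finger_force: 25.0
```

```bash
python3 -c "
from h import *
status(0);torq(0)"
```

```text
t 23.95 p [0.5468 0.1103 0.1559] phi -25.7 tilt [0.0003 0.001 ] F [-4.4  1.7 -4. ] open 13.2 ff 25.0 q7 -0.68
lever 1.736 R 0.0512 Ft resist 4.69 Frad -0.35
M [0.5   0.935 0.166] Mz/R 3.33 eq post N 8.13
```

Request:
play_rows(
  translation=[
    [-0.0001,0.0013,0.0001],
    [-0.0001,0.0013,0.0001],
  ],
  delta_rot=[
    [0,0,1.5],
    [0,0,1.5],
  ],
  grip=[-1,-1],
)

```text
clock: 24.2
tool_pos: [0.5489, 0.1093, 0.1557]
eef_rot: [0.86, 0.51, 0.0, -0.001]
contact_force: [-4.7, 1.6, -3.7]
opening: 0.147
finger_force: 25.0
```

```bash
python3 -c "
from h import *
status(0);torq(0);go(2,.865,.203)"
```

```text
t 24.2 p [0.5489 0.1093 0.1557] phi -28.7 tilt [0.0002 0.0014] F [-4.7  1.6 -3.7] open 13.0 ff 25.0 q7 -0.71
lever 1.782 R 0.0513 Ft resist 4.9 Frad -0.83
M [0.58  1.032 0.234] Mz/R 4.68 eq post N 9.71
target [ 0.5828 -0.0952] phi -156.0 rz 127.4 q7? -0.71 dx,dy,dz [ 0.2006  0.0521 -0.0473]
target [ 0.5828 -0.0952] phi 24.0 rz -52.6 q7? -0.71 dx,dy,dz [-0.2006 -0.0521 -0.0473]
```

Request:
play_rows(
  translation=[
    [-0.0001,0.0013,0.0001],
    [0,0,0],
    [0,0,0],
    [0,0,-0.023],
    [0,0,-0.024],
    [0,0,0],
    [0,0,0],
    [0,0,0],
    [0,0,0],
    [0,0,0],
    [-0.0401,-0.0104,0],
    [-0.0401,-0.0104,0],
    [-0.0401,-0.0104,0],
    [-0.0401,-0.0104,0],
    [-0.0401,-0.0104,0],
    [0,0,0],
    [0,0,0],
  ],
  delta_rot=[
    [0,0,1.5],
    [0,0,0],
    [0,0,0],
    [0,0,0],
    [0,0,0],
    [0,0,-10.6],
    [0,0,-10.6],
    [0,0,-10.6],
    [0,0,-10.6],
    [0,0,-10.6],
    [0,0,0],
    [0,0,0],
    [0,0,0],
    [0,0,0],
    [0,0,0],
    [0,0,0],
    [0,0,0],
  ],
  grip=[-1,-0.2,-0.2,-0.2,-0.2,-0.2,-0.2,-0.2,-0.2,-0.2,-0.2,-0.2,-0.2,-0.2,-0.2,-0.2,-0.2],
)

```text
clock: 26.32
tool_pos: [0.5808, -0.0972, 0.203]
eef_rot: [0.553, 0.833, 0.001, 0.001]
contact_force: [0.4, 1.1, -0.1]
opening: 0.398
finger_force: 0.0
```

```bash
python3 -c "
from h import *
status(2);torq(2);go(2,.865,.158)"
```

```text
t 26.32 p [ 0.5808 -0.0972  0.203 ] phi 22.8 tilt [0.0024 0.0004] F [ 0.4  1.1 -0.1] open 35.0 ff 0.0 q7 0.21
lever 0.917 R 0.0511 Ft resist 0.74 Frad -0.86
M [ 0.01  -0.016 -0.017] Mz/R -0.34 eq post N 0.41
target [ 0.5828 -0.0952] phi -156.0 rz 178.8 q7? 0.21 dx,dy,dz [-0.001  -0.0027  0.045 ]
target [ 0.5828 -0.0952] phi 24.0 rz -1.2 q7? 0.21 dx,dy,dz [0.001  0.0027 0.045 ]
```

Request:
play_rows(
  translation=[
    [0.001,0.0027,0.014],
    [0,0,0.015],
    [0,0,0.0155],
    [0,0,0],
    [0,0,0],
    [0,0,0],
    [0,0,0],
    [0.0001,-0.0032,0.0003],
    [0.0001,-0.0032,0.0003],
    [0.0001,-0.0032,0.0003],
    [0.0001,-0.0032,0.0003],
    [0.0001,-0.0032,0.0003],
    [0.0001,-0.0032,0.0003],
    [0.0001,-0.0032,0.0003],
    [0.0001,-0.0032,0.0003],
    [0.0001,-0.0032,0.0003],
    [0.0001,-0.0018,0.0001],
    [0.0001,-0.0017,0.0001],
  ],
  delta_rot=[
    [0,0,-1.2],
    [0,0,0],
    [0,0,0],
    [0,0,0],
    [0,0,0],
    [0,0,0],
    [0,0,0],
    [0,0,3.7],
    [0,0,3.7],
    [0,0,3.7],
    [0,0,3.7],
    [0,0,3.7],
    [0,0,3.7],
    [0,0,3.7],
    [0,0,3.7],
    [0,0,3.7],
    [0,0,2],
    [0,0,2],
  ],
  grip=[-0.2,-0.2,-0.2,-1,-1,-1,-1,-1,-1,-1,-1,-1,-1,-1,-1,-1,-1,-1],
)

```text
clock: 28.58
tool_pos: [0.5522, -0.0985, 0.1557]
eef_rot: [0.784, 0.62, 0.002, 0.002]
contact_force: [5.1, -0.7, 0.9]
opening: 0.149
finger_force: 25.0
```

```bash
python3 -c "
from h import *
status(2);torq(2)"
```

```text
t 28.57 p [ 0.5522 -0.0985  0.1557] phi -13.3 tilt [ 0.0043 -0.0004] F [ 5.1 -0.7  0.9] open 13.1 ff 25.0 q7 -0.23
lever 1.49 R 0.0501 Ft resist 5.12 Frad -0.4
M [-0.05  -1.048  0.127] Mz/R 2.53 eq post N 7.67
```

Request:
play_rows(
  translation=[
    [0.0001,-0.0013,0.0001],
    [0.0001,-0.0013,0.0001],
  ],
  delta_rot=[
    [0,0,1.5],
    [0,0,1.5],
  ],
  grip=[-1,-1],
)

```text
clock: 28.82
tool_pos: [0.5499, -0.098, 0.1556]
eef_rot: [0.8, 0.6, 0.002, 0.002]
contact_force: [5.1, -1.0, 0.7]
opening: 0.144
finger_force: 25.0
```

```bash
python3 -c "
from h import *
status(2);torq(2)"
```

```text
t 28.82 p [ 0.5499 -0.098   0.1556] phi -16.3 tilt [ 0.0046 -0.0007] F [ 5.1 -1.   0.7] open 12.7 ff 25.0 q7 -0.26
lever 1.539 R 0.0501 Ft resist 5.23 Frad -0.29
M [-0.2   -1.144  0.091] Mz/R 1.81 eq post N 7.06
```

Request:
play_rows(
  translation=[
    [0.0001,-0.0015,0.0001],
    [0.0001,-0.0015,0.0001],
  ],
  delta_rot=[
    [0,0,1.7],
    [0,0,1.7],
  ],
  grip=[-1,-1],
)

```text
clock: 29.08
tool_pos: [0.5474, -0.0972, 0.1554]
eef_rot: [0.818, 0.576, 0.002, 0.002]
contact_force: [6.1, -1.1, 0.6]
opening: 0.148
finger_force: 25.0
```

```bash
python3 -c "
from h import *
status(2);torq(2)"
```

```text
t 29.07 p [ 0.5474 -0.0972  0.1554] phi -19.7 tilt [ 0.0054 -0.0011] F [ 6.1 -1.1  0.6] open 13.0 ff 25.0 q7 -0.3
lever 1.591 R 0.05 Ft resist 6.18 Frad -0.76
M [-0.394 -1.219  0.142] Mz/R 2.83 eq post N 9.01
```

Request:
play_rows(
  translation=[
    [0.0001,-0.0011,0.0001],
    [0.0001,-0.0011,0.0001],
  ],
  delta_rot=[
    [0,0,1.2],
    [0,0,1.2],
  ],
  grip=[-1,-1],
)

```text
clock: 29.32
tool_pos: [0.5457, -0.0966, 0.1554]
eef_rot: [0.83, 0.558, 0.002, 0.002]
contact_force: [6.4, -2.7, 0.8]
opening: 0.148
finger_force: 25.0
```

```bash
python3 -c "
from h import *
status(2);torq(2);go(1,.88,.203)"
```

```text
t 29.32 p [ 0.5457 -0.0966  0.1554] phi -22.1 tilt [ 0.0061 -0.0017] F [ 6.4 -2.7  0.8] open 13.0 ff 25.0 q7 -0.33
lever 1.627 R 0.05 Ft resist 6.98 Frad 0.37
M [-0.49  -1.32   0.218] Mz/R 4.36 eq post N 11.35
target [0.6463 0.0461] phi -66.9 rz 44.8 q7? -0.33 dx,dy,dz [ 0.1486 -0.0918 -0.0476]
target [0.6463 0.0461] phi 113.1 rz -135.2 q7? -0.33 dx,dy,dz [-0.1486  0.0918 -0.0476]
```

Request:
play_rows(
  translation=[
    [0,0,0],
    [0,0,0],
    [0,0,-0.024],
    [0,0,-0.024],
    [0,0,0],
    [0,0,0],
    [0,0,0],
    [0,0,0],
    [0,0,0],
    [0.0297,-0.0184,0],
    [0.0297,-0.0184,0],
    [0.0297,-0.0184,0],
    [0.0297,-0.0184,0],
    [0.0297,-0.0184,0],
    [0,0,0],
    [0,0,0],
  ],
  delta_rot=[
    [0,0,0],
    [0,0,0],
    [0,0,0],
    [0,0,0],
    [0,0,9],
    [0,0,9],
    [0,0,9],
    [0,0,9],
    [0,0,9],
    [0,0,0],
    [0,0,0],
    [0,0,0],
    [0,0,0],
    [0,0,0],
    [0,0,0],
    [0,0,0],
  ],
  grip=[-0.2,-0.2,-0.2,-0.2,-0.2,-0.2,-0.2,-0.2,-0.2,-0.2,-0.2,-0.2,-0.2,-0.2,-0.2,-0.2],
)

```text
clock: 31.32
tool_pos: [0.6426, 0.0462, 0.2019]
eef_rot: [0.98, 0.199, -0.002, 0.0]
contact_force: [0.5, -0.4, -0.4]
opening: 0.402
finger_force: 0.0
```

```bash
python3 -c "
from h import *
status(1);torq(1);go(1,.88,.158)"
```

```text
t 31.32 p [0.6426 0.0462 0.2019] phi -67.1 tilt [-0.003  -0.0011] F [ 0.5 -0.4 -0.4] open 35.3 ff 0.0 q7 -1.06
lever 0.848 R 0.0467 Ft resist -0.57 Frad 0.23
M [-0.002  0.115 -0.007] Mz/R -0.13 eq post N -0.67
target [0.6463 0.0461] phi -66.9 rz -0.2 q7? -1.06 dx,dy,dz [0.0033 0.0015 0.0439]
target [0.6463 0.0461] phi 113.1 rz -180.2 q7? -1.06 dx,dy,dz [-0.0033 -0.0015  0.0439]
```

Request:
play_rows(
  translation=[
    [0.0033,0.0015,0.014],
    [0,0,0.015],
    [0,0,0.015],
    [0,0,0],
    [0,0,0],
    [0,0,0],
    [0,0,0],
    [-0.0001,0.0032,0.0002],
    [-0.0001,0.0032,0.0002],
    [-0.0001,0.0032,0.0002],
    [-0.0001,0.0032,0.0002],
    [-0.0001,0.0032,0.0002],
    [-0.0001,0.0032,0.0002],
    [-0.0001,0.0032,0.0002],
    [-0.0001,0.0032,0.0002],
    [-0.0001,0.0018,0.0001],
    [-0.0001,0.0017,0.0001],
  ],
  delta_rot=[
    [0,0,0],
    [0,0,0],
    [0,0,0],
    [0,0,0],
    [0,0,0],
    [0,0,0],
    [0,0,0],
    [0,0,3.7],
    [0,0,3.7],
    [0,0,3.7],
    [0,0,3.7],
    [0,0,3.7],
    [0,0,3.7],
    [0,0,3.7],
    [0,0,3.7],
    [0,0,2],
    [0,0,2],
  ],
  grip=[-0.2,-0.2,-0.2,-1,-1,-1,-1,-1,-1,-1,-1,-1,-1,-1,-1,-1,-1],
)

```text
clock: 33.45
tool_pos: [0.6518, 0.0184, 0.1572]
eef_rot: [0.996, -0.093, 0.002, 0.0]
contact_force: [4.1, -1.6, -0.7]
opening: 0.149
finger_force: 25.0
```

```bash
python3 -c "
from h import *
status(1);torq(1)"
```

```text
t 33.45 p [0.6518 0.0184 0.1572] phi -100.7 tilt [ 0.003  -0.0005] F [ 4.1 -1.6 -0.7] open 13.1 ff 25.0 q7 -1.43
lever 1.44 R 0.0521 Ft resist -0.91 Frad 4.29
M [-0.241 -0.742  0.168] Mz/R 3.37 eq post N 2.42
```

Request:
play_rows(
  translation=[
    [0.0002,0.0018,0.0001],
    [0.0002,0.0017,0.0001],
    [0.0002,0.0018,0.0001],
  ],
  delta_rot=[
    [0,0,2],
    [0,0,2],
    [0,0,2],
  ],
  grip=[-1,-1,-1],
)

```text
clock: 33.83
tool_pos: [0.651, 0.0131, 0.1567]
eef_rot: [0.989, -0.146, 0.001, -0.0]
contact_force: [3.9, -1.0, -0.3]
opening: 0.148
finger_force: 25.0
```

```bash
python3 -c "
from h import *
status(1);torq(1)"
```

```text
t 33.83 p [0.651  0.0131 0.1567] phi -106.7 tilt [ 0.0023 -0.0002] F [ 3.9 -1.  -0.3] open 13.0 ff 25.0 q7 -1.5
lever 1.542 R 0.0524 Ft resist 0.08 Frad 4.03
M [-0.182 -0.964  0.162] Mz/R 3.25 eq post N 3.33
```

Request:
play_rows(
  translation=[
    [0.0001,0.0018,0.0001],
    [0.0001,0.0017,0.0001],
  ],
  delta_rot=[
    [0,0,2],
    [0,0,2],
  ],
  grip=[-1,-1],
)

```text
clock: 34.08
tool_pos: [0.6502, 0.01, 0.1566]
eef_rot: [0.984, -0.18, 0.001, -0.0]
contact_force: [4.9, -0.5, 0.1]
opening: 0.15
finger_force: 25.0
```

```bash
python3 -c "
from h import *
status(1);torq(1)"
```

```text
t 34.08 p [0.6502 0.01   0.1566] phi -110.7 tilt [0.0024 0.0002] F [ 4.9 -0.5  0.1] open 13.2 ff 25.0 q7 -1.54
lever 1.603 R 0.0525 Ft resist 1.09 Frad 4.85
M [-0.074 -0.984  0.204] Mz/R 4.09 eq post N 5.23
```

Request:
play_rows(
  translation=[
    [0,0.0013,0.0001],
    [0,0.0013,0.0001],
  ],
  delta_rot=[
    [0,0,1.5],
    [0,0,1.5],
  ],
  grip=[-1,-1],
)

```text
clock: 34.33
tool_pos: [0.6495, 0.0083, 0.1565]
eef_rot: [0.979, -0.205, 0.001, -0.001]
contact_force: [5.5, 0.3, 0.5]
opening: 0.149
finger_force: 25.0
```

```bash
python3 -c "
from h import *
status(1);torq(1)"
```

```text
t 34.33 p [0.6495 0.0083 0.1565] phi -113.7 tilt [0.0029 0.0011] F [5.5 0.3 0.5] open 13.1 ff 25.0 q7 -1.58
lever 1.638 R 0.0524 Ft resist 2.22 Frad 4.99
M [ 0.113 -0.998  0.239] Mz/R 4.77 eq post N 7.1
```

Request:
play_rows(
  translation=[
    [0,0.0013,0.0001],
    [0,0.0013,0.0001],
  ],
  delta_rot=[
    [0,0,1.5],
    [0,0,1.5],
  ],
  grip=[-1,-1],
)

```text
clock: 34.58
tool_pos: [0.6487, 0.0065, 0.1564]
eef_rot: [0.973, -0.231, 0.001, -0.001]
contact_force: [5.6, 1.3, 0.4]
opening: 0.148
finger_force: 25.0
```

```bash
python3 -c "
from h import *
status(1);torq(1)"
```

```text
t 34.58 p [0.6487 0.0065 0.1564] phi -116.7 tilt [0.0035 0.0019] F [5.6 1.3 0.4] open 13.0 ff 25.0 q7 -1.61
lever 1.675 R 0.0524 Ft resist 3.33 Frad 4.68
M [ 0.271 -1.106  0.249] Mz/R 4.99 eq post N 8.47
```

Request:
play_rows(
  translation=[
    [0,0.0013,0.0001],
    [0,0.0014,0.0001],
  ],
  delta_rot=[
    [0,0,1.5],
    [0,0,1.5],
  ],
  grip=[-1,-1],
)

```text
clock: 34.83
tool_pos: [0.6478, 0.0047, 0.1563]
eef_rot: [0.967, -0.256, 0.002, -0.002]
contact_force: [6.7, 1.9, 0.1]
opening: 0.149
finger_force: 25.0
```

```bash
python3 -c "
from h import *
status(1);torq(1);go(3,.867,.203)"
```

```text
t 34.83 p [0.6478 0.0047 0.1563] phi -119.6 tilt [0.0042 0.0026] F [6.7 1.9 0.1] open 13.1 ff 25.0 q7 -1.64
lever 1.715 R 0.0523 Ft resist 4.57 Frad 5.31
M [ 0.427 -1.229  0.163] Mz/R 3.25 eq post N 8.03
target [ 0.4409 -0.0319] phi 113.9 rz 126.5 q7? -1.64 dx,dy,dz [ 0.204   0.0503 -0.0467]
target [ 0.4409 -0.0319] phi -66.1 rz -53.5 q7? -1.64 dx,dy,dz [-0.204  -0.0503 -0.0467]
```

Request:
play_rows(
  translation=[
    [0,0.0012,0.0001],
  ],
  delta_rot=[
    [0,0,1.3],
  ],
  grip=[-1],
)

```text
clock: 34.95
tool_pos: [0.6474, 0.0037, 0.1562]
eef_rot: [0.964, -0.267, 0.002, -0.002]
contact_force: [7.1, 2.3, 1.2]
opening: 0.146
finger_force: 25.0
```

```bash
python3 -c "
from h import *
status(1);torq(1);go(3,.867,.203)"
```

```text
t 34.95 p [0.6474 0.0037 0.1562] phi -120.9 tilt [0.0046 0.0026] F [7.1 2.3 1.2] open 12.8 ff 25.0 q7 -1.66
lever 1.735 R 0.0523 Ft resist 5.16 Frad 5.34
M [ 0.499 -1.229  0.208] Mz/R 4.15 eq post N 9.55
target [ 0.4409 -0.0319] phi 113.9 rz 125.2 q7? -1.66 dx,dy,dz [ 0.2032  0.051  -0.0468]
target [ 0.4409 -0.0319] phi -66.1 rz -54.8 q7? -1.66 dx,dy,dz [-0.2032 -0.051  -0.0468]
```

Request:
play_rows(
  translation=[
    [0,0,0],
    [0,0,0],
    [0,0,-0.023],
    [0,0,-0.024],
    [0,0,0],
    [0,0,0],
    [0,0,0],
    [0,0,0],
    [0,0,0],
    [0,0,0],
    [-0.0408,-0.0102,0],
    [-0.0408,-0.0102,0],
    [-0.0408,-0.0102,0],
    [-0.0408,-0.0102,0],
    [-0.0408,-0.0102,0],
    [0,0,0],
    [0,0,0],
  ],
  delta_rot=[
    [0,0,0],
    [0,0,0],
    [0,0,0],
    [0,0,0],
    [0,0,-9.1],
    [0,0,-9.1],
    [0,0,-9.1],
    [0,0,-9.1],
    [0,0,-9.1],
    [0,0,-9.1],
    [0,0,0],
    [0,0,0],
    [0,0,0],
    [0,0,0],
    [0,0,0],
    [0,0,0],
    [0,0,0],
  ],
  grip=[-0.2,-0.2,-0.2,-0.2,-0.2,-0.2,-0.2,-0.2,-0.2,-0.2,-0.2,-0.2,-0.2,-0.2,-0.2,-0.2,-0.2],
)

```text
clock: 37.08
tool_pos: [0.4385, -0.0336, 0.2025]
eef_rot: [0.979, 0.205, 0.0, 0.0]
contact_force: [0.7, -0.3, -0.4]
opening: 0.401
finger_force: 0.0
```

```bash
python3 -c "
from h import *
status(3);torq(3);go(3,.867,.158)"
```

```text
t 37.08 p [ 0.4385 -0.0336  0.2025] phi -66.4 tilt [0.0005 0.0001] F [ 0.7 -0.3 -0.4] open 35.3 ff 0.0 q7 -0.86
lever 0.857 R 0.0528 Ft resist 0.57 Frad -0.5
M [0.083 0.064 0.003] Mz/R 0.05 eq post N 0.65
target [ 0.4409 -0.0319] phi 113.9 rz -180.2 q7? -0.86 dx,dy,dz [-0.0028  0.0005  0.0445]
target [ 0.4409 -0.0319] phi -66.1 rz -0.2 q7? -0.86 dx,dy,dz [ 0.0028 -0.0005  0.0445]
```

Request:
play_rows(
  translation=[
    [0.0028,-0.0005,0.014],
    [0,0,0.015],
    [0,0,0.0155],
    [0,0,0],
    [0,0,0],
    [0,0,0],
    [0,0,0],
    [0.0001,-0.0032,0.0002],
    [0.0001,-0.0032,0.0002],
    [0.0001,-0.0032,0.0002],
    [0.0001,-0.0032,0.0002],
    [0.0001,-0.0032,0.0002],
    [0.0001,-0.0032,0.0002],
    [0.0001,-0.0032,0.0002],
    [0.0001,-0.0032,0.0002],
    [0.0001,-0.0026,0.0001],
    [0.0001,-0.0018,0.0001],
    [0.0001,-0.0017,0.0001],
  ],
  delta_rot=[
    [0,0,0],
    [0,0,0],
    [0,0,0],
    [0,0,0],
    [0,0,0],
    [0,0,0],
    [0,0,0],
    [0,0,3.7],
    [0,0,3.7],
    [0,0,3.7],
    [0,0,3.7],
    [0,0,3.7],
    [0,0,3.7],
    [0,0,3.7],
    [0,0,3.7],
    [0,0,3],
    [0,0,2],
    [0,0,2],
  ],
  grip=[-0.2,-0.2,-0.2,-1,-1,-1,-1,-1,-1,-1,-1,-1,-1,-1,-1,-1,-1,-1],
)

```text
clock: 39.33
tool_pos: [0.4384, -0.0016, 0.156]
eef_rot: [0.993, -0.115, 0.001, 0.001]
contact_force: [4.4, -4.5, -4.6]
opening: 0.147
finger_force: 25.0
```

```bash
python3 -c "
from h import *
status(3);torq(3)"
```

```text
t 39.33 p [ 0.4384 -0.0016  0.156 ] phi -103.2 tilt [ 0.002  -0.0016] F [ 4.4 -4.5 -4.6] open 13.0 ff 25.0 q7 -1.22
lever 1.491 R 0.0492 Ft resist 3.47 Frad -5.21
M [-0.76  -0.822  0.162] Mz/R 3.24 eq post N 6.66
```

Request:
play_rows(
  translation=[
    [0.0003,-0.0015,0.0002],
    [0.0003,-0.0015,0.0002],
  ],
  delta_rot=[
    [0,0,1.7],
    [0,0,1.7],
  ],
  grip=[-1,-1],
)

```text
clock: 39.58
tool_pos: [0.4391, 0.0009, 0.1557]
eef_rot: [0.99, -0.144, 0.001, 0.001]
contact_force: [2.6, -4.0, -1.2]
opening: 0.15
finger_force: 25.0
```

```bash
python3 -c "
from h import *
status(3);torq(3)"
```

```text
t 39.58 p [0.4391 0.0009 0.1557] phi -106.6 tilt [ 0.0009 -0.0017] F [ 2.6 -4.  -1.2] open 13.2 ff 25.0 q7 -1.25
lever 1.542 R 0.0491 Ft resist 3.21 Frad -3.56
M [-0.872 -0.532  0.172] Mz/R 3.45 eq post N 6.6
```

Request:
play_rows(
  translation=[
    [0.0002,-0.0015,0.0001],
    [0.0002,-0.0015,0.0001],
  ],
  delta_rot=[
    [0,0,1.7],
    [0,0,1.7],
  ],
  grip=[-1,-1],
)

```text
clock: 39.83
tool_pos: [0.4399, 0.0034, 0.1556]
eef_rot: [0.985, -0.173, 0.0, 0.001]
contact_force: [2.2, -5.5, -0.2]
opening: 0.15
finger_force: 25.0
```

```bash
python3 -c "
from h import *
status(3);torq(3)"
```

```text
t 39.83 p [0.4399 0.0034 0.1556] phi -110.0 tilt [ 0.0002 -0.002 ] F [ 2.2 -5.5 -0.2] open 13.2 ff 25.0 q7 -1.29
lever 1.595 R 0.0491 Ft resist 4.53 Frad -3.77
M [-0.961 -0.318  0.241] Mz/R 4.81 eq post N 9.26
```

Request:
play_rows(
  translation=[
    [0.0002,-0.0012,0.0001],
    [0.0002,-0.0012,0.0001],
  ],
  delta_rot=[
    [0,0,1.2],
    [0,0,1.2],
  ],
  grip=[-1,-1],
)

```text
clock: 40.08
tool_pos: [0.4406, 0.0052, 0.1554]
eef_rot: [0.981, -0.194, -0.0, 0.001]
contact_force: [1.4, -5.6, 0.9]
opening: 0.148
finger_force: 25.0
```

```bash
python3 -c "
from h import *
status(3);torq(3);go(0,1.81,.203)"
```

```text
t 40.08 p [0.4406 0.0052 0.1554] phi -112.4 tilt [-0.0007 -0.0023] F [ 1.4 -5.6  0.9] open 13.1 ff 25.0 q7 -1.31
lever 1.635 R 0.049 Ft resist 4.74 Frad -3.2
M [-1.103 -0.062  0.22 ] Mz/R 4.39 eq post N 9.05
target [0.5495 0.1075] phi -30.2 rz -82.2 q7? -1.31 dx,dy,dz [ 0.1432  0.0428 -0.0476]
target [0.5495 0.1075] phi 149.8 rz 97.8 q7? -1.31 dx,dy,dz [-0.1432 -0.0428 -0.0476]
```

One more small step here.

Request:
play_rows(
  translation=[
    [0.0001,-0.0012,0.0001],
    [0.0001,-0.0012,0.0001],
  ],
  delta_rot=[
    [0,0,1.3],
    [0,0,1.3],
  ],
  grip=[-1,-1],
)

```text
clock: 40.33
tool_pos: [0.4413, 0.0071, 0.1553]
eef_rot: [0.976, -0.216, -0.0, 0.001]
contact_force: [0.8, -5.9, 3.6]
opening: 0.151
finger_force: 25.0
```

```bash
python3 -c "
from h import *
status(3);torq(3);go(0,1.81,.203)"
```

```text
t 40.33 p [0.4413 0.0071 0.1553] phi -115.0 tilt [-0.0012 -0.0026] F [ 0.8 -5.9  3.6] open 13.3 ff 25.0 q7 -1.34
lever 1.676 R 0.049 Ft resist 5.19 Frad -3.02
M [-1.227e+00  1.000e-03  2.560e-01] Mz/R 5.12 eq post N 10.2
target [0.5495 0.1075] phi -30.2 rz -84.8 q7? -1.34 dx,dy,dz [ 0.1412  0.0431 -0.0477]
target [0.5495 0.1075] phi 149.8 rz 95.2 q7? -1.34 dx,dy,dz [-0.1412 -0.0431 -0.0477]
```

Request:
play_rows(
  translation=[
    [0,0,0],
    [0,0,0],
    [0,0,-0.024],
    [0,0,-0.024],
    [0,0,0],
    [0,0,0],
    [0,0,0],
    [0,0,0],
    [0,0,0],
    [0,0,0],
    [0,0,0],
    [0,0,0],
    [0.0353,0.0108,0],
    [0.0353,0.0108,0],
    [0.0353,0.0108,0],
    [0.0353,0.0108,0],
    [0,0,0],
    [0,0,0],
  ],
  delta_rot=[
    [0,0,0],
    [0,0,0],
    [0,0,0],
    [0,0,0],
    [0,0,-10.6],
    [0,0,-10.6],
    [0,0,-10.6],
    [0,0,-10.6],
    [0,0,-10.6],
    [0,0,-10.6],
    [0,0,-10.6],
    [0,0,-10.6],
    [0,0,0],
    [0,0,0],
    [0,0,0],
    [0,0,0],
    [0,0,0],
    [0,0,0],
  ],
  grip=[-0.2,-0.2,-0.2,-0.2,-0.2,-0.2,-0.2,-0.2,-0.2,-0.2,-0.2,-0.2,-0.2,-0.2,-0.2,-0.2,-0.2,-0.2],
)

```text
clock: 42.58
tool_pos: [0.5489, 0.1093, 0.2026]
eef_rot: [0.866, 0.5, -0.001, -0.0]
contact_force: [-0.1, -0.1, -0.3]
opening: 0.404
finger_force: 0.0
```

```bash
python3 -c "
from h import *
status(0);torq(0);go(0,1.80,.156)"
```

```text
t 42.58 p [0.5489 0.1093 0.2026] phi -29.9 tilt [-0.0029 -0.0007] F [-0.1 -0.1 -0.3] open 35.5 ff 0.0 q7 -0.68
lever 1.783 R 0.0512 Ft resist 0.01 Frad -0.09
M [-0.023  0.037  0.016] Mz/R 0.31 eq post N 0.32
target [0.5491 0.1078] phi -29.6 rz -0.3 q7? -0.68 dx,dy,dz [-0.0012  0.0009  0.0466]
target [0.5491 0.1078] phi 150.4 rz -180.3 q7? -0.68 dx,dy,dz [ 0.0012 -0.0009  0.0466]
```

Request:
play_rows(
  translation=[
    [-0.0005,0.0009,0.0156],
    [0,0,0.0155],
    [0,0,0.0155],
    [0,0,0],
    [0,0,0],
    [0,0,0],
    [0,0,0],
    [0,0.0009,0],
    [0,0.0009,0],
  ],
  delta_rot=[
    [0,0,0],
    [0,0,0],
    [0,0,0],
    [0,0,0],
    [0,0,0],
    [0,0,0],
    [0,0,0],
    [0,0,1],
    [0,0,1],
  ],
  grip=[-0.2,-0.2,-0.2,-1,-1,-1,-1,-1,-1],
)

```text
clock: 43.7
tool_pos: [0.5507, 0.109, 0.1563]
eef_rot: [0.874, 0.486, -0.001, -0.001]
contact_force: [-6.2, 3.8, 1.9]
opening: 0.15
finger_force: 25.0
```

```bash
python3 -c "
from h import *
status(0);torq(0)"
```

```text
t 43.7 p [0.5507 0.109  0.1563] phi -31.9 tilt [-0.004   0.0011] F [-6.2  3.8  1.9] open 13.2 ff 25.0 q7 -0.69
lever 1.815 R 0.0519 Ft resist 7.26 Frad 0.18
M [0.82  1.32  0.133] Mz/R 2.66 eq post N 10.19
```

Request:
play_rows(
  translation=[
    [0,0.0009,0],
  ],
  delta_rot=[
    [0,0,1],
  ],
  grip=[-1],
)

```text
clock: 43.82
tool_pos: [0.551, 0.1089, 0.1563]
eef_rot: [0.878, 0.478, -0.002, -0.002]
contact_force: [-7.3, 4.6, 1.0]
opening: 0.144
finger_force: 25.0
```

```bash
python3 -c "
from h import *
status(0);torq(0);go(2,1.63,.203)"
```

```text
t 43.83 p [0.551  0.1089 0.1563] phi -32.9 tilt [-0.0049  0.0014] F [-7.3  4.6  1. ] open 12.6 ff 25.0 q7 -0.7
lever 1.822 R 0.0519 Ft resist 8.59 Frad 0.17
M [0.916 1.424 0.191] Mz/R 3.81 eq post N 12.74
target [ 0.5455 -0.0965] phi 160.2 rz -193.0 q7? -0.7 dx,dy,dz [ 0.1951 -0.0646 -0.0467]
target [ 0.5455 -0.0965] phi -19.8 rz -13.0 q7? -0.7 dx,dy,dz [-0.1951  0.0646 -0.0467]
```

Request:
play_rows(
  translation=[
    [0,-0.0009,0],
    [0,0,0],
    [0,0,-0.023],
    [0,0,-0.024],
    [0,0,0],
    [0,0,0],
    [-0.039,0.0135,0],
    [-0.039,0.0135,0],
    [-0.039,0.0135,0],
    [-0.039,0.0135,0],
    [-0.039,0.0135,0],
    [0,0,0],
    [0,0,0],
  ],
  delta_rot=[
    [0,0,0],
    [0,0,0],
    [0,0,0],
    [0,0,0],
    [0,0,-6.5],
    [0,0,-6.5],
    [0,0,0],
    [0,0,0],
    [0,0,0],
    [0,0,0],
    [0,0,0],
    [0,0,0],
    [0,0,0],
  ],
  grip=[-0.2,-0.2,-0.2,-0.2,-0.2,-0.2,-0.2,-0.2,-0.2,-0.2,-0.2,-0.2,-0.2],
)

```text
clock: 45.45
tool_pos: [0.5501, -0.0983, 0.2037]
eef_rot: [0.819, 0.574, 0.001, 0.0]
contact_force: [-0.9, 0.5, -0.1]
opening: 0.398
finger_force: 0.0
```

```bash
python3 -c "
from h import *
status(2);torq(2);go(2,1.63,.156)"
```

```text
t 45.45 p [ 0.5501 -0.0983  0.2037] phi -19.9 tilt [0.0016 0.0002] F [-0.9  0.5 -0.1] open 35.1 ff 0.0 q7 -0.26
lever 1.532 R 0.0503 Ft resist -0.94 Frad -0.23
M [ 0.031 -0.004  0.007] Mz/R 0.14 eq post N -0.8
target [ 0.5455 -0.0965] phi 160.2 rz -180.1 q7? -0.26 dx,dy,dz [-0.0001  0.0049  0.0477]
target [ 0.5455 -0.0965] phi -19.8 rz -0.1 q7? -0.26 dx,dy,dz [ 0.0001 -0.0049  0.0477]
```

Request:
play_rows(
  translation=[
    [0,-0.0045,0.0005],
    [0,0,0.0155],
    [0,0,0.0155],
    [0,0,0.016],
    [0,0,0],
    [0,0,0],
    [0,0,0],
    [0,0,0],
    [0,-0.0009,0],
    [0,-0.0009,0],
  ],
  delta_rot=[
    [0,0,0],
    [0,0,0],
    [0,0,0],
    [0,0,0],
    [0,0,0],
    [0,0,0],
    [0,0,0],
    [0,0,0],
    [0,0,1],
    [0,0,1],
  ],
  grip=[-0.2,-0.2,-0.2,-0.2,-1,-1,-1,-1,-1,-1],
)

```text
clock: 46.7
tool_pos: [0.5456, -0.0969, 0.1564]
eef_rot: [0.829, 0.559, 0.002, 0.002]
contact_force: [5.7, -1.9, -6.0]
opening: 0.147
finger_force: 25.0
```

```bash
python3 -c "
from h import *
status(2);torq(2)"
```

```text
t 46.7 p [ 0.5456 -0.0969  0.1564] phi -22.0 tilt [ 0.005 -0.001] F [ 5.7 -1.9 -6. ] open 13.0 ff 25.0 q7 -0.29
lever 1.627 R 0.0503 Ft resist 6.01 Frad -0.14
M [-0.493 -1.19   0.14 ] Mz/R 2.8 eq post N 8.85
```

Request:
play_rows(
  translation=[
    [0,-0.0009,0.0001],
    [0,-0.0009,0.0001],
  ],
  delta_rot=[
    [0,0,1],
    [0,0,1],
  ],
  grip=[-1,-1],
)

```text
clock: 46.95
tool_pos: [0.5442, -0.0964, 0.1562]
eef_rot: [0.839, 0.545, 0.002, 0.002]
contact_force: [5.6, -2.1, -5.7]
opening: 0.147
finger_force: 25.0
```

```bash
python3 -c "
from h import *
status(2);torq(2)
go(1,1.73,.203)"
```

```text
t 46.95 p [ 0.5442 -0.0964  0.1562] phi -24.0 tilt [ 0.0056 -0.0013] F [ 5.6 -2.1 -5.7] open 13.0 ff 25.0 q7 -0.31
lever 1.656 R 0.0503 Ft resist 5.99 Frad -0.08
M [-0.582 -1.21   0.187] Mz/R 3.74 eq post N 9.77
target [0.6454 0.0049] phi -115.6 rz 91.6 q7? -0.31 dx,dy,dz [ 0.0476 -0.135  -0.0468]
target [0.6454 0.0049] phi 64.4 rz -88.4 q7? -0.31 dx,dy,dz [-0.0476  0.135  -0.0468]
```

Request:
play_rows(
  translation=[
    [0,-0.0009,0.0001],
    [0,-0.0009,0.0001],
  ],
  delta_rot=[
    [0,0,1],
    [0,0,1],
  ],
  grip=[-1,-1],
)

```text
clock: 47.2
tool_pos: [0.5428, -0.0958, 0.1561]
eef_rot: [0.848, 0.53, 0.002, 0.002]
contact_force: [7.0, -2.5, -6.2]
opening: 0.149
finger_force: 25.0
```

```bash
python3 -c "
from h import *
status(2);torq(2)
go(1,1.73,.203)"
```

```text
t 47.2 p [ 0.5428 -0.0958  0.1561] phi -26.0 tilt [ 0.0063 -0.0016] F [ 7.  -2.5 -6.2] open 13.1 ff 25.0 q7 -0.34
lever 1.686 R 0.0503 Ft resist 7.4 Frad -0.41
M [-0.623 -1.35   0.206] Mz/R 4.13 eq post N 11.57
target [0.6454 0.0049] phi -115.6 rz 89.6 q7? -0.34 dx,dy,dz [ 0.0491 -0.1352 -0.0469]
target [0.6454 0.0049] phi 64.4 rz -90.4 q7? -0.34 dx,dy,dz [-0.0491  0.1352 -0.0469]
```

Request:
play_rows(
  translation=[
    [0,0,0],
    [0,0,0],
    [0,0,-0.023],
    [0,0,-0.024],
    [0,0,0],
    [0,0,0],
    [0,0,0],
    [0,0,0],
    [0,0,0],
    [0,0,0],
    [0,0,0],
    [0,0,0],
    [0,0,0],
    [0.0125,-0.034,0],
    [0.0125,-0.034,0],
    [0.0125,-0.034,0],
    [0.0125,-0.034,0],
    [0,0,0],
    [0,0,0],
  ],
  delta_rot=[
    [0,0,0],
    [0,0,0],
    [0,0,0],
    [0,0,0],
    [0,0,9.95],
    [0,0,9.95],
    [0,0,9.95],
    [0,0,9.95],
    [0,0,9.95],
    [0,0,9.95],
    [0,0,9.95],
    [0,0,9.95],
    [0,0,9.95],
    [0,0,0],
    [0,0,0],
    [0,0,0],
    [0,0,0],
    [0,0,0],
    [0,0,0],
  ],
  grip=[-0.2,-0.2,-0.2,-0.2,-0.2,-0.2,-0.2,-0.2,-0.2,-0.2,-0.2,-0.2,-0.2,-0.2,-0.2,-0.2,-0.2,-0.2,-0.2],
)

```text
clock: 49.58
tool_pos: [0.6427, 0.0058, 0.2023]
eef_rot: [0.975, -0.221, -0.001, 0.0]
contact_force: [-0.4, -0.7, 0.2]
opening: 0.399
finger_force: 0.0
```

```bash
python3 -c "
from h import *
status(1);torq(1);go(1,1.73,.156)"
```

```text
t 49.58 p [0.6427 0.0058 0.2023] phi -115.5 tilt [-0.0021 -0.0002] F [-0.4 -0.7  0.2] open 35.1 ff 0.0 q7 -1.59
lever 1.738 R 0.0471 Ft resist -0.83 Frad -0.02
M [0.036 0.158 0.045] Mz/R 0.89 eq post N 0.11
target [0.6454 0.0049] phi -115.6 rz 0.0 q7? -1.59 dx,dy,dz [ 0.0029 -0.0004  0.0463]
target [0.6454 0.0049] phi 64.4 rz -180.0 q7? -1.59 dx,dy,dz [-0.0029  0.0004  0.0463]
```

Request:
play_rows(
  translation=[
    [0.0035,0,0.0155],
    [0,0,0.0155],
    [0,0,0.0155],
    [0,0,0],
    [0,0,0],
    [0,0,0],
    [0,0,0],
    [0,0.0009,0],
    [0,0.0009,0],
  ],
  delta_rot=[
    [0,0,0],
    [0,0,0],
    [0,0,0],
    [0,0,0],
    [0,0,0],
    [0,0,0],
    [0,0,0],
    [0,0,1],
    [0,0,1],
  ],
  grip=[-0.2,-0.2,-0.2,-1,-1,-1,-1,-1,-1],
)

```text
clock: 50.7
tool_pos: [0.6471, 0.0043, 0.1564]
eef_rot: [0.971, -0.238, 0.001, -0.001]
contact_force: [2.9, 3.7, -0.2]
opening: 0.149
finger_force: 25.0
```

```bash
python3 -c "
from h import *
status(1);torq(1)"
```

```text
t 50.7 p [0.6471 0.0043 0.1564] phi -117.5 tilt [0.0019 0.0014] F [ 2.9  3.7 -0.2] open 13.1 ff 25.0 q7 -1.58
lever 1.726 R 0.0518 Ft resist 4.57 Frad 1.05
M [ 0.659 -0.425  0.162] Mz/R 3.25 eq post N 7.98
```

Request:
play_rows(
  translation=[
    [0,0.0009,0],
    [0,0.0009,0.0001],
  ],
  delta_rot=[
    [0,0,1],
    [0,0,1],
  ],
  grip=[-1,-1],
)

```text
clock: 50.95
tool_pos: [0.6468, 0.0038, 0.1564]
eef_rot: [0.967, -0.254, 0.001, -0.002]
contact_force: [4.7, 5.8, 0.8]
opening: 0.148
finger_force: 25.0
```

```bash
python3 -c "
from h import *
status(1);torq(1);go(3,1.685,.203)"
```

```text
t 50.95 p [0.6468 0.0038 0.1564] phi -119.4 tilt [0.0029 0.0027] F [4.7 5.8 0.8] open 13.0 ff 25.0 q7 -1.61
lever 1.739 R 0.0518 Ft resist 7.28 Frad 1.64
M [ 1.229 -0.701  0.143] Mz/R 2.86 eq post N 10.4
target [0.4406 0.0078] phi 67.0 rz -186.4 q7? -1.61 dx,dy,dz [ 0.1914 -0.0768 -0.0466]
target [0.4406 0.0078] phi -113.0 rz -6.4 q7? -1.61 dx,dy,dz [-0.1914  0.0768 -0.0466]
```

Request:
play_rows(
  translation=[
    [0,0.0009,0],
  ],
  delta_rot=[
    [0,0,0.8],
  ],
  grip=[-1],
)

```text
clock: 51.08
tool_pos: [0.6465, 0.0033, 0.1564]
eef_rot: [0.965, -0.261, 0.001, -0.002]
contact_force: [4.0, 4.4, 1.1]
opening: 0.15
finger_force: 25.0
```

```bash
python3 -c "
from h import *
status(1);torq(1);go(3,1.685,.203)"
```

```text
t 51.08 p [0.6465 0.0033 0.1564] phi -120.2 tilt [0.0032 0.0031] F [4.  4.4 1.1] open 13.2 ff 25.0 q7 -1.62
lever 1.749 R 0.0517 Ft resist 5.76 Frad 1.63
M [ 1.124 -0.761  0.212] Mz/R 4.24 eq post N 10.2
target [0.4406 0.0078] phi 67.0 rz -187.2 q7? -1.62 dx,dy,dz [ 0.1913 -0.0763 -0.0466]
target [0.4406 0.0078] phi -113.0 rz -7.2 q7? -1.62 dx,dy,dz [-0.1913  0.0763 -0.0466]
```

Request:
play_rows(
  translation=[
    [0,0,0],
    [0,0,0],
    [0,0,-0.023],
    [0,0,-0.024],
    [0,0,0],
    [-0.0383,0.0146,0],
    [-0.0383,0.0146,0],
    [-0.0383,0.0146,0],
    [-0.0383,0.0146,0],
    [-0.0383,0.0146,0],
    [0,0,0],
    [0,0,0],
  ],
  delta_rot=[
    [0,0,0],
    [0,0,0],
    [0,0,0],
    [0,0,0],
    [0,0,-7.2],
    [0,0,0],
    [0,0,0],
    [0,0,0],
    [0,0,0],
    [0,0,0],
    [0,0,0],
    [0,0,0],
  ],
  grip=[-0.2,-0.2,-0.2,-0.2,-0.2,-0.2,-0.2,-0.2,-0.2,-0.2,-0.2,-0.2],
)

```text
clock: 52.58
tool_pos: [0.441, 0.0082, 0.2031]
eef_rot: [0.98, -0.201, 0.001, 0.0]
contact_force: [0.3, 0.4, 0.5]
opening: 0.402
finger_force: 0.0
```

```bash
python3 -c "
from h import *
status(3);torq(3);go(3,1.685,.156)"
```

```text
t 52.58 p [0.441  0.0082 0.2031] phi -113.1 tilt [ 0.0012 -0.0007] F [0.3 0.4 0.5] open 35.4 ff 0.0 q7 -1.38
lever 1.694 R 0.0498 Ft resist -0.5 Frad -0.11
M [ 0.111  0.025 -0.048] Mz/R -0.95 eq post N -1.46
target [0.4406 0.0078] phi 67.0 rz -180.1 q7? -1.38 dx,dy,dz [ 0.0002 -0.0005  0.0471]
target [0.4406 0.0078] phi -113.0 rz -0.1 q7? -1.38 dx,dy,dz [-0.0002  0.0005  0.0471]
```

Request:
play_rows(
  translation=[
    [0.0005,0.0005,0.0155],
    [0,0,0.0155],
    [0,0,0.016],
    [0,0,0],
    [0,0,0],
    [0,0,0],
    [0,0,0],
    [0,-0.0009,0],
    [0,-0.0009,0],
    [0,-0.0009,0],
  ],
  delta_rot=[
    [0,0,0],
    [0,0,0],
    [0,0,0],
    [0,0,0],
    [0,0,0],
    [0,0,0],
    [0,0,0],
    [0,0,1],
    [0,0,1],
    [0,0,1],
  ],
  grip=[-0.2,-0.2,-0.2,-1,-1,-1,-1,-1,-1,-1],
)

```text
clock: 53.82
tool_pos: [0.4414, 0.0085, 0.1562]
eef_rot: [0.974, -0.227, 0.001, 0.002]
contact_force: [-1.0, -7.9, -2.0]
opening: 0.148
finger_force: 25.0
```

```bash
python3 -c "
from h import *
status(3);torq(3)"
```

```text
t 53.83 p [0.4414 0.0085 0.1562] phi -116.2 tilt [ 0.0008 -0.0036] F [-1.  -7.9 -2. ] open 13.0 ff 25.0 q7 -1.35
lever 1.703 R 0.0495 Ft resist 7.62 Frad -2.32
M [-1.615  0.334  0.139] Mz/R 2.78 eq post N 10.32
```

Request:
play_rows(
  translation=[
    [0,0,0],
    [0,0,0],
    [0,0,0],
    [0,0,-0.03],
    [0,0,-0.03],
    [0,0,-0.04],
    [0,0,0],
  ],
  delta_rot=[
    [0,0,0],
    [0,0,0],
    [0,0,0],
    [0,0,0],
    [0,0,0],
    [0,0,0],
    [0,0,0],
  ],
  grip=[-0.2,-0.2,-0.2,-0.2,-0.2,-0.2,-0.2],
)

```text
clock: 54.7
tool_pos: [0.4427, 0.011, 0.2579]
eef_rot: [0.974, -0.225, 0.002, -0.001]
contact_force: [-0.4, -0.4, -1.7]
opening: 0.4
finger_force: 0.0
```

```bash
python3 -c "
from h import *
status(3);print(r.finish_job())"
```

```text
t 54.7 p [0.4427 0.011  0.2579] phi -116.0 tilt [0.005  0.0006] F [-0.4 -0.4 -1.7] open 35.2 ff 0.0 q7 -1.48
lever 1.762 R 0.0494 Ft resist 0.5 Frad 0.13
the job is handed in; nothing more can be done
None
```

I tightened all four lever nuts in two rounds, opposite nut first, then felt each once more (D took about 0.06 rad more); they read about 10 to 13 N at the post, give or take 1 N (11 N is snug), and I handed the job in at about 55 s without a final picture to confirm the cover sits flush.

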